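Fetch the parts basket out of the rinse tank with the hook rod

ROBOT

A 7-joint arm with a two-finger parallel gripper is mounted at the origin on the work surface. World frame = base frame: x ahead of the robot, y to its left, z up, the work surface at z = 0. Lengths are in m, angles in rad, forces in N, time in s.
With the tool pointing down it reaches from about 0.35 to 0.775 m from the base axis. Payload 3.1 kg.
Tool frame: the origin (TCP) lies midway between the tips of the shut fingers; the grasp point (between the pads) lies 19 mm behind it; x points along the fingers, y is the direction in which the jaws open and shut, and the axes are right-handed (so a half turn about x gives the same grasp; the last joint's range is limited). The gripper opens to 85 mm and grips with 20 to 120 N. Pads are 22 mm wide; open, the fingers measure 114 mm over their backs; the gripper's body (76 mm by 85 mm) begins 54 mm behind the grasp point. The pads swing forward as they close: fully open they stand 13 mm farther back than shut.
Start: joints at [-1.266, 0.311, 0.014, 1.512, -0.004, 1.319, -0.027], TCP at [0.187, 0.517, 0.231] pointing down, gripper open.
Joint ranges: [-2.7, 2.7], [-0.3, 1.91], [-1.27, 1.3], [0.12, 2.57], [-1.44, 4.58], [0.2, 2.03], [-3.05, 3.05]. Speed limits (rad/s): [2.79, 2.79, 3.14, 3.14, 3.14, 3.14, 3.14].

INTERFACE

Orientations are given as a unit quaternion [w, x, y, z].
In Python, from cell import * gives the robot as it stands.
- The arm moves only by the tool play_rows, never from a script. Its argument "plan" is a list that holds one entry, the list of rows, each a list of 7 numbers: the turn, a rotation vector about the tool's x, y, z each as a share of 120 degrees, from -1 to 1, then the shift along the tool's x, y, z each as a share of 0.5 m, from -1 to 1, then the finger opening in mm, from 0 to 85.4. In form: [[[ax, ay, az, tx, ty, tz, hand], ...]]. A call has 1 to 10 rows; each row is the pose to reach, as a shift and turn from the pose commanded when the call began, along the tool's axes at that moment; what a row does not reach only later rows make up. A row lasts 1/8 s, in which the tool goes at most 62.5 mm and 10.7 degrees, less where a joint would pass 70% of its speed; a pose out of reach is approached as far as the arm can. A call with a number of a shift or a turn outside -1 to 1 is refused whole. A call with a gripper value outside its range is refused whole. The fingers move at their own pace and stop on an object; "squeeze" is the grip in N (left out, the last holds). Time passes only in rows, so rows that repeat a pose let the fingers close. It gives the time, the measured TCP pose, the force and the opening at its end, in the units of the state.
- get_state(): the state, without advancing time (a new reading comes with each control period).
- camera(name): name is "scene" or "top" or "wrist"; returns a dict with "pixels" (384x512x3 uint8, red, green, blue), "depth" (384x512 float32, m along the optical axis (not along the pixel's ray), 0 where there is no reading), "fx", "fy", "cx", "cy" (pixels), "xyz" and "rotation" of the camera in the world; the wrist camera has in their place "mount" (4x4, takes a point from camera to tool coordinates, whose origin is the TCP and whose axes are the tool frame's). Camera axes: x right, y down, z forward; pixel columns grow to the right and rows downward; lengths in m; the calibration is good to about 2 mm. A picture is of the moment at which its call begins: read the wrist's pose just before it.
- close_job(): hands the job in, once; it reports no verdict.
The state is a dict: "time_s": time; "joint_positions": joint angles; "joint_velocities": joint speeds; "tau": joint torques, N m; "tool_pos": TCP position; "tcp_rot": TCP orientation; "force": force on the tool from outside, world axes, zero at the start; "moment": the same for the moment, N m; "gripper_width": finger opening in m.
Only numpy, scipy, OpenCV 4.12 (cv2) and the standard library are available. Lean on these libraries where they do the work, as an engineer would, in place of code of your own. Each camera call takes 0.05 s, during which the arm holds its last target.

TASK

At the electronics repair bench, take the hook rod from its stand and use it to fish the square parts basket out of the narrow rinse tank by its bail; the gripper itself must not touch the basket. Set the basket down gently and upright in the middle of the drain tray, unhook it, and hang the rod back in the slot of its stand.

Things in the scene. Friction and masses are not known exactly. Their poses are not given: they have to be found in the camera images.
- rod_grip (a point): Hook rod: centre of its upright black handle, 18 mm square, 30 mm below to 26 above this point. Steel guard plate 24 (x) by 64 mm (y), 30 to 36 mm below. Under it an 8 mm rod straight down to a V hook of 6 mm wire, open upward, in the x-z plane: wire centre at x 0, 117 mm below; bottom of the V x +15, 128 below; free tip x +30, 117 below. z up.
- bail_top (a point): Square wire basket, 60 (x) by 46 mm (y), rim 28 mm up. Point: wire centre at the shallow peak of its rigid bail, 65.5 mm above its underside; 5 mm wire arch in the y-z plane, hooked along x. Flanges (64 mm over y) rest on ledges in mid-bay (within 6 mm): lift straight up. Bay inside 130 (x) by 80 mm (y), rim 135 mm above table. z up, x roughly world x. A round basket hangs in the other bay.
- tray_mid (a point): Drain tray, grey, fixed, 150 (x) by 130 mm (y), with a low lip 12 mm high and 4 mm thick. This point is the centre of its floor, 5 mm above the table; z up. It lies left or right of the clear-walled two-bay rinse tank, the rod stand on the other side.
- slot (a point): Rod stand, fixed: plate 120 by 110 mm, its top 110 mm above the table, with a slot through it 66 mm long (x) and 30 mm wide (y). Point: slot centre on the plate's top, z up. The rod hangs with its guard across the slot, handle centre 36 mm above the plate and about 15 mm from the slot centre towards -x, hook towards +x, so that the hook passes mid-slot.
Mind the look-alikes: they are no part of the job. There is more than one size of the part that bears tray_mid; the job needs the smaller.

How it is judged:
On the way:
1. the square basket hangs on the rod's hook, lifted out of the tank (height (world z) of bail_top above 0.185 m and contact force between rod and basket above 0.2 N), for 0.2 s.
At the end, for the whole second after the job is handed in: Square basket upright (6 deg) on the tray floor, bail within 30 mm of the tray centre horizontally, unhooked, at rest; rod at rest, upright (8 deg) in the slot, guard on the plate (handle centre 28 to 42 mm above plate, within 35 mm of slot centre horizontally) (horizontal distance between bail_top and tray_mid below 0.03 m and z of bail_top in the frame of tray_mid below 0.07 m and angle between bail_top's own z axis and vertical below 0.1 rad and linear speed of each of basket, rod below 0.02 m/s and contact force between rod and basket below 0.02 N and horizontal distance between rod_grip and slot below 0.035 m and z of rod_grip in the frame of slot between 0.028 and 0.042 m and angle between rod_grip's own z axis and vertical below 0.14 rad); the robot touches nothing.
It fails at once if the gripper touches the square basket (contact force between the fingers and basket above 0.5 N).
It fails at once if the basket is dropped (falls freely faster than 0.4 m/s) (linear speed of basket above 0.4 m/s and contact force between rod and basket below 0.01 N and horizontal distance between bail_top and tray_mid below 0.1 m).
It also fails if it takes over 69 s, if anything falls off the work surface, if the arm or the gripper's body presses on something with over 40 N, if the wrist force passes 120 N, or if a joint passes its speed limit or range.

## Working session

There is one attempt and no reset: what is moved stays moved. The work goes in short steps, Python scripts to look and compute and a tool call to move; the robot and the scene stay as the last step left them, time stands still between calls to the robot, and variables do not carry over. Pictures are saved under pics/ and viewed, and the job is handed in when it is done.

Besides the shell and the picture viewer there is one more tool, called after "Emit:" by a JSON object that holds its "op" and its "data", one argument or row to a line. play_rows: Moves the arm, as the interface text tells. Shift numbers are shares of 0.5 m and turn numbers shares of 120 degrees, none past 1 either way. Its arguments: {"type":"object","properties":{"plan":{"type":"array","items":{"type":"array","items":{"type":"array","items":{"type":"number"}}}},"squeeze":{"type":"number"}},"required":["plan"]}

```bash
ls && mkdir -p pics && python3 - <<'E'
from cell import *
import cv2,pickle
s=get_state();print(s)
d={}
for n in ["scene","top","wrist"]:
    c=camera(n);d[n]=c
    cv2.imwrite(f"pics/{n}0.png",c["pixels"][:,:,::-1])
    print(n,{k:v for k,v in c.items() if k not in("pixels","depth")})
pickle.dump((s,d),open("d0.pkl","wb"))
E
```

```text
pics
{'time_s': 0.0, 'joint_positions': array([-1.26571643,  0.31175908,  0.01399624,  1.51304961, -0.00439473,
        1.31918225, -0.02717699]), 'joint_velocities': array([ 0.00164732, -0.00065618,  0.00048871, -0.00115237, -0.00027891,
       -0.00175603, -0.00093889]), 'tau': array([ 4.77838603e-04, -3.79905939e+01,  1.46741825e-01, -2.30598664e+01,
        1.24219080e-02,  1.35727040e-02,  2.35647269e-05]), 'tool_pos': array([0.18667676, 0.51658453, 0.23020574]), 'tcp_rot': array([ 0.69640139,  0.12112783,  0.69661774, -0.12278796]), 'force': array([-0.24620421, -0.13498659, -0.82569203]), 'moment': array([ 0.05215123,  0.03251491, -0.04318754]), 'gripper_width': 0.08496729817708598}
scene {'fx': 391.3939393695772, 'fy': 391.3939393695772, 'cx': 252.13789827714174, 'cy': 188.7251312252883, 'xyz': array([0.87494609, 0.5337741 , 0.72610878]), 'rotation': array([-0.10319174,  0.23253809,  0.87352212, -0.41501399])}
top {'fx': 371.1494435570227, 'fy': 371.1494435570227, 'cx': 257.1014105240762, 'cy': 191.2081307760241, 'xyz': array([ 0.46734042, -0.08918103,  1.12728178]), 'rotation': array([-0.01342592,  0.71063918, -0.70286245,  0.02821466])}
wrist {'fx': 269.99935852217493, 'fy': 269.99935852217493, 'cx': 256.93848263001814, 'cy': 186.38492711154976, 'mount': array([[-4.16168256e-06, -3.11792374e-01,  9.50150260e-01,
        -1.42185696e-01],
       [ 9.99999888e-01,  4.47696338e-04,  1.51291845e-04,
        -6.86021357e-04],
       [-4.72550435e-04,  9.50150154e-01,  3.11792337e-01,
        -8.01926982e-02],
       [ 0.00000000e+00,  0.00000000e+00,  0.00000000e+00,
         1.00000000e+00]])}
```

View pics/scene0.png

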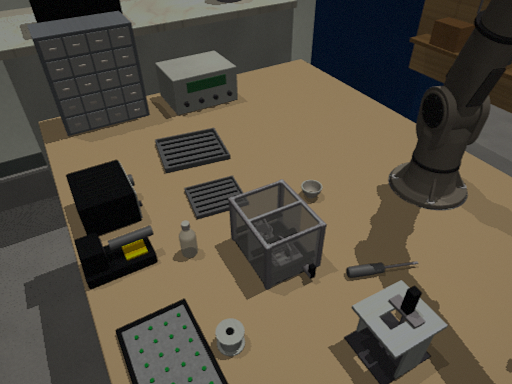

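View pics/top0.png

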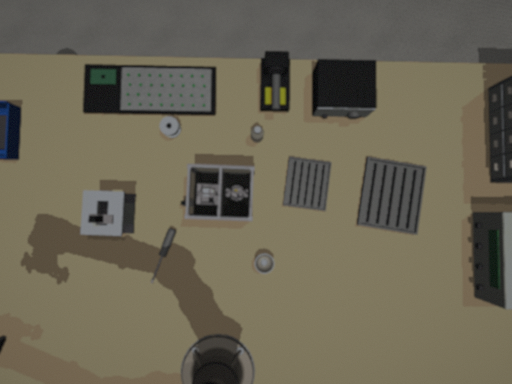

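View pics/wrist0.png

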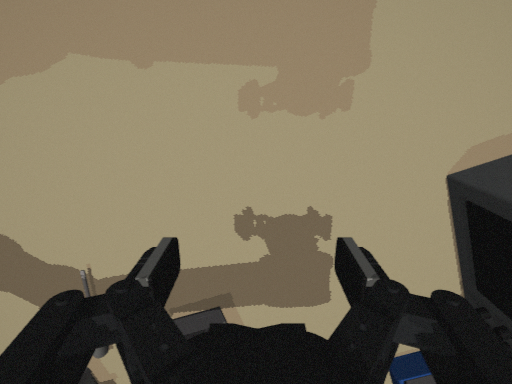

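The top view shows the rod stand at (103,213), the tank at (220,192) with the square basket in its left bay (207,194), the small tray at (307,183) and the big tray at (392,195). I'll zoom in and unproject these.

```bash
cat > h.py <<'E'
import numpy as np,cv2,pickle
from scipy.spatial.transform import Rotation as R
def rq(q): return R.from_quat([q[1],q[2],q[3],q[0]])
def campose(c,s=None):
    if "mount" in c:
        Rt=rq(s["tcp_rot"]).as_matrix();M=c["mount"]
        return Rt@M[:3,:3], Rt@M[:3,3]+s["tool_pos"]
    return rq(c["rotation"]).as_matrix(), np.array(c["xyz"])
def ray(c,u,v,s=None):
    Rm,t=campose(c,s)
    return t,Rm@np.array([(u-c["cx"])/c["fx"],(v-c["cy"])/c["fy"],1.])
def onz(c,u,v,z,s=None):
    t,d=ray(c,u,v,s);return t+d*(z-t[2])/d[2]
def cloud(c,s=None):
    v,u=np.mgrid[:384,:512];Rm,t=campose(c,s);z=c["depth"]
    P=np.stack([(u-c["cx"])/c["fx"]*z,(v-c["cy"])/c["fy"]*z,z],-1)
    W=P@Rm.T+t; W[z<=0]=np.nan
    return W
def proj(c,p,s=None):
    Rm,t=campose(c,s);q=Rm.T@(np.array(p)-t);return q[0]/q[2]*c["fx"]+c["cx"],q[1]/q[2]*c["fy"]+c["cy"]
def tri(rays):
    A=np.zeros((3,3));b=np.zeros(3)
    for t,d in rays:
        d=d/np.linalg.norm(d);M=np.eye(3)-np.outer(d,d);A+=M;b+=M@t
    p=np.linalg.solve(A,b);return p,[np.linalg.norm((np.eye(3)-np.outer(d,d)/(d@d))@(p-t)) for t,d in rays]
def crop(c,x0,x1,y0,y1,k,fn,gain=1.6):
    im=c["pixels"][y0:y1,x0:x1,::-1]
    im=np.clip(im.astype(float)*gain,0,255).astype(np.uint8)
    cv2.imwrite(fn,cv2.resize(im,None,fx=k,fy=k,interpolation=cv2.INTER_CUBIC))
E
python3 - <<'E'
from h import *
s,d=pickle.load(open("d0.pkl","rb"))
t=d["top"];sc=d["scene"]
crop(t,75,265,150,250,4,"pics/topz.png")
crop(t,270,440,140,240,4,"pics/topz2.png")
crop(sc,220,460,170,384,3,"pics/scz.png")
W=cloud(t)
for n,(u,v) in dict(base=(215,370),plate=(90,225),handle=(103,206),tankrim=(220,168),traysm=(307,183)).items():
    print(n,W[v,u],onz(t,u,v,0.11))
E
```

```text
base [ 0.06110168 -0.00541863  0.13944007] [ 0.04899478 -0.00292231  0.11      ]
plate [0.43058721 0.34130069 0.10955868] [0.43060315 0.34111402 0.11      ]
handle [0.48392426 0.34989317 0.00274446] [0.48234253 0.30801538 0.11      ]
tankrim [ 0.5868828  -0.0096403   0.13751365] [ 0.59020584 -0.00742922  0.11      ]
traysm [ 0.56069263 -0.26438077  0.00189633] [ 0.55172529 -0.24755121  0.11      ]
```

View pics/topz.png

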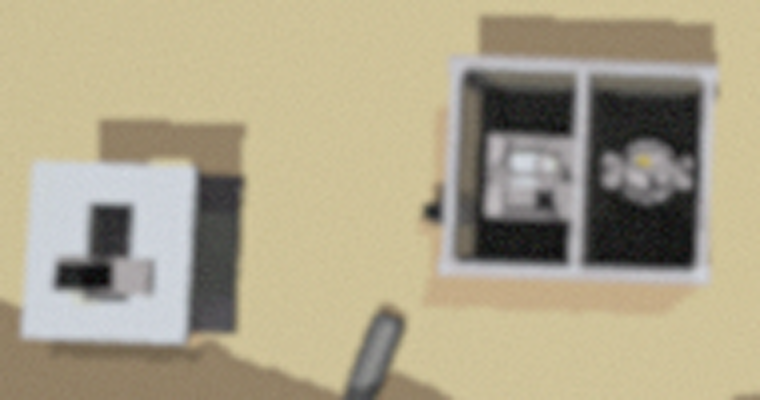

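View pics/topz2.png

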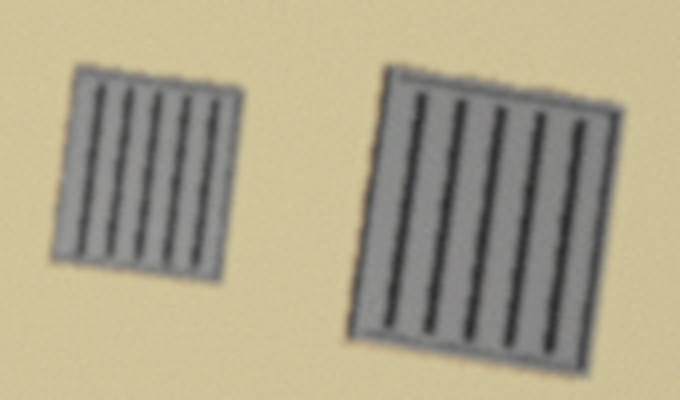

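View pics/scz.png

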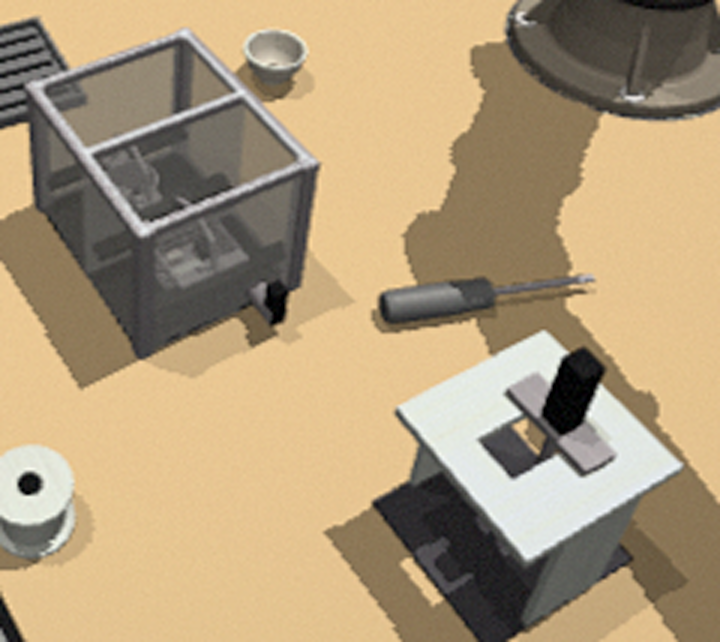

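```bash
python3 - <<'E'
from h import *
s,d=pickle.load(open("d0.pkl","rb"))
print("tool axes\n",rq(s["tcp_rot"]).as_matrix())
t=d["top"];im=t["pixels"].astype(int);hsv=cv2.cvtColor(t["pixels"],cv2.COLOR_RGB2HSV)
def rect(mask,x0,x1,y0,y1,z,name):
    m=np.zeros_like(mask);m[y0:y1,x0:x1]=mask[y0:y1,x0:x1]
    m=m.astype(np.uint8)
    cs,_=cv2.findContours(m,cv2.RETR_EXTERNAL,cv2.CHAIN_APPROX_NONE)
    c=max(cs,key=cv2.contourArea)
    P=np.array([onz(t,u,v,z)[:2] for u,v in c[:,0]]).astype(np.float32)
    r=cv2.minAreaRect(P);print(name,np.round(r[0],4),np.round(r[1],4),round(r[2],1),len(c))
    return m
low=hsv[...,1]<60; 
for p in [(90,225),(307,183),(300,170),(190,190),(240,230),(104,218),(97,218)]: print(p,hsv[p[1],p[0]])
rect(low&(hsv[...,2]>120),70,140,180,245,0.110,"plate")
rect(low&(hsv[...,2]>40),275,340,150,220,0.012,"tray")
rect(low&(hsv[...,2]>40),350,435,150,240,0.012,"bigtray")
m=rect(low&(hsv[...,2]>110),180,262,155,228,0.135,"tank")
W=cloud(t)
print(np.round(W[186:204:2,196:220:2,2],3))
E
```

```text
tool axes
 [[-7.06312494e-04  3.39778993e-01  9.40505044e-01]
 [-2.25981838e-03  9.40502334e-01 -3.39779711e-01]
 [-9.99997197e-01 -2.36536124e-03  1.03550263e-04]]
(90, 225) [105  15 137]
(307, 183) [120   5  49]
(300, 170) [60  7 74]
(190, 190) [17 31 74]
(240, 230) [ 24  64 131]
(104, 218) [160   8 102]
(97, 218) [90 23 11]
plate [0.4673 0.3135] [0.1117 0.1215] 88.8 165
tray [ 0.5593 -0.2634] [0.1346 0.154 ] 83.0 182
bigtray [ 0.5262 -0.5215] [0.1895 0.2151] 81.3 254
tank [ 0.5226 -0.0095] [0.1853 0.1514] 88.8 249
[[0.037 0.043 0.04  0.019 0.013 0.017 0.017 0.014 0.013 0.01  0.042 0.038]
 [0.037 0.041 0.036 0.018 0.017 0.02  0.02  0.015 0.021 0.015 0.04  0.042]
 [0.038 0.039 0.044 0.014 0.019 0.018 0.018 0.015 0.022   nan 0.041 0.037]
 [0.037 0.041 0.041 0.015 0.018 0.02  0.022 0.013 0.024 0.022 0.044 0.04 ]
 [0.036 0.068 0.072 0.072 0.074 0.081 0.078 0.073 0.071 0.071 0.066 0.043]
 [0.037 0.038 0.041 0.013 0.019 0.017 0.019 0.013 0.016 0.015 0.038 0.039]
 [0.038 0.04  0.038 0.013 0.014 0.016 0.016 0.026 0.023 0.013 0.038 0.043]
 [0.036 0.037 0.038 0.012 0.015 0.013 0.011 0.023 0.024 0.018 0.04  0.04 ]
 [0.037 0.039 0.043 0.013 0.011 0.013 0.015 0.02  0.023 0.012 0.035 0.134]]
```

```bash
cat >> h.py <<'E'
def plan(s,p,yaw):
    """shares to reach TCP p with tool x down, tool y at yaw deg"""
    R0=rq(s["tcp_rot"]).as_matrix();y=np.radians(yaw)
    ty=np.array([np.cos(y),np.sin(y),0]);tx=np.array([0,0,-1.]);Rt=np.stack([tx,ty,np.cross(tx,ty)],1)
    rv=R.from_matrix(R0.T@Rt).as_rotvec(degrees=True)
    dp=R0.T@(np.array(p)-s["tool_pos"])
    print("turn",np.round(rv/120,4),"shift",np.round(dp/0.5,4),"deg",np.linalg.norm(rv).round(1),"mm",(np.linalg.norm(dp)*1e3).round(1))
def st(s):
    M=rq(s["tcp_rot"]).as_matrix()
    print("t",round(s["time_s"],2),"tcp",np.round(s["tool_pos"],4),"yaw",np.degrees(np.arctan2(M[1,1],M[0,1])).round(2),"tilt",np.degrees(np.arccos(-M[2,0])).round(2),"F",np.round(s["force"],2),"w",round(s["gripper_width"],4),"q",np.round(s["joint_positions"],2))
E
python3 - <<'E'
from h import *
from cell import *
s=get_state();st(s)
plan(s,[0.453,0.32,0.31],-1.2)
E
```

```text
t 0.15 tcp [0.1867 0.5168 0.2305] yaw 70.14 tilt 0.1 F [-0.51  0.14  0.81] w 0.0851 q [-1.27  0.31  0.01  1.51 -0.    1.32 -0.03]
turn [0.5945 0.0006 0.0007] shift [-0.1587 -0.1895  0.6346] deg 71.3 mm 340.5
```

Emit:
{"op": "play_rows", "data": {
  "plan": [
    [[0.08,0,0,-0.1587,-0.02,0.08,85],[0.16,0,0,-0.1587,-0.045,0.16,85],[0.24,0,0,-0.1587,-0.07,0.24,85],[0.32,0,0,-0.1587,-0.1,0.33,85],[0.4,0,0,-0.1587,-0.13,0.42,85],[0.48,0,0,-0.1587,-0.155,0.51,85],[0.55,0,0,-0.1587,-0.175,0.58,85],[0.594,0,0,-0.1587,-0.1895,0.6346,85],[0.594,0,0,-0.1587,-0.1895,0.6346,85],[0.594,0,0,-0.1587,-0.1895,0.6346,85]]
  ]
}}

```text
time_s: 1.4
tool_pos: [0.452, 0.3217, 0.3104]
tcp_rot: [-0.495, -0.504, -0.496, 0.504]
force: [-1.2, 1.1, 0.8]
gripper_width: 0.085
```

```bash
cat > look.py <<'E'
import sys
from h import *
from cell import *
n=sys.argv[1]
s=get_state();st(s)
c=camera("wrist")
pickle.dump((s,c),open(f"w{n}.pkl","wb"))
crop(c,0,512,0,384,1.5,f"pics/w{n}.png")
E
python3 look.py 1
```

```text
t 1.4 tcp [0.452  0.3217 0.3104] yaw -0.97 tilt 0.1 F [-1.19  1.06  0.77] w 0.085 q [-0.92  0.3   0.38  1.35 -0.11  1.51 -0.57]
```

View pics/w1.png

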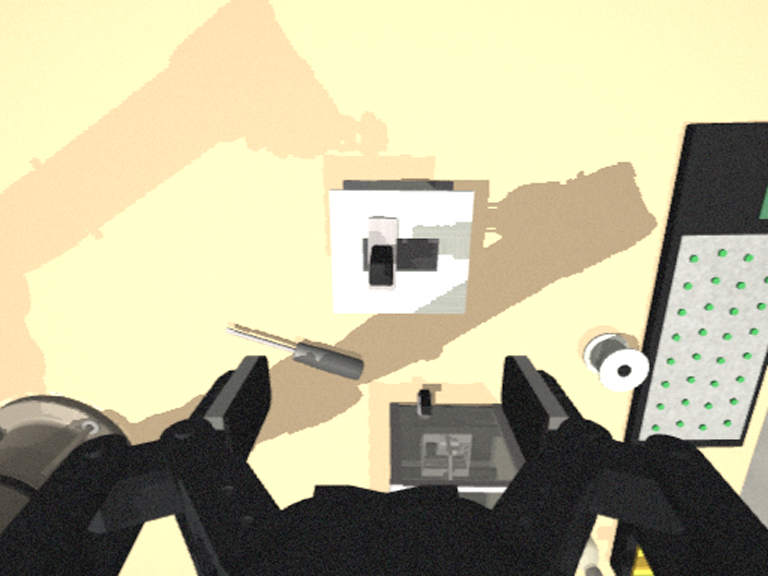

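```bash
python3 - <<'E'
from h import *
s,c=pickle.load(open("w1.pkl","rb"))
crop(c,210,325,115,215,6,"pics/w1z.png",1.0)
W=cloud(c,s);m=(W[...,2]>0.15)&(W[...,2]<0.19)
m[:,:210]=0;m[:,325:]=0;m[215:]=0
print("handle top pts",m.sum(),np.nanmedian(W[m],0),np.nanmin(W[m],0),np.nanmax(W[m],0))
E
```

```text
handle top pts 325 [0.44790331 0.31654712 0.17119752] [0.43881982 0.30430578 0.15004671] [0.45600628 0.32276961 0.17345546]
```

View pics/w1z.png

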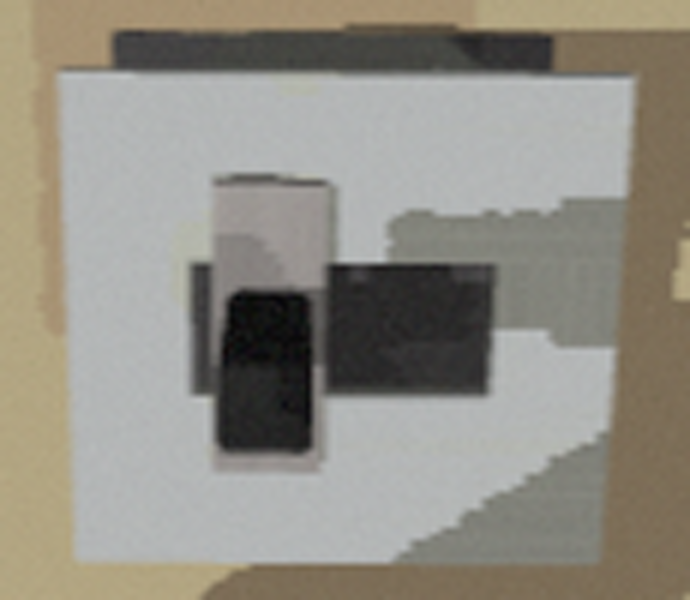

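```bash
python3 - <<'E'
from h import *
s,c=pickle.load(open("w1.pkl","rb"))
f=lambda x,y,z:onz(c,210+(x+.5)/6-.5,115+(y+.5)/6-.5,z,s)
S=np.array([f(*p,0.11) for p in [(190,264),(497,264),(490,395),(191,394)]]);print("slot",S.mean(0),"\n",S)
a=(S[1]+S[2]-S[0]-S[3]);print("slot yaw",np.degrees(np.arctan2(a[1],a[0])))
G=np.array([f(*p,0.116) for p in [(212,182),(334,183),(322,470),(212,470)]]);print("guard",G.mean(0),"\n",G)
a=-(G[3]+G[2]-G[0]-G[1]);print("guard yaw",np.degrees(np.arctan2(a[1],a[0]))-90)
P=np.array([f(*p,0.11) for p in [(57,72),(636,73),(600,563),(76,562)]]);print("plate",P.mean(0))
a=(P[1]+P[2]-P[0]-P[3]);print("plate yaw",np.degrees(np.arctan2(a[1],a[0])))
W=cloud(c,s);m=(W[...,2]>0.168)&(W[...,2]<0.176);m[:,:210]=0;m[:,325:]=0;m[215:]=0
print("top",W[m].mean(0),W[m].min(0),W[m].max(0))
ys=np.array(sorted(set(np.where(m)[0]))); 
P=W[m][:,:2].astype(np.float32);print(cv2.minAreaRect(P))
E
```

```text
slot [0.46380366 0.31189805 0.11      ] 
 [[0.43117218 0.32710177 0.11      ]
 [0.49724572 0.32602421 0.11      ]
 [0.49641479 0.29658237 0.11      ]
 [0.43038197 0.29788383 0.11      ]]
slot yaw -1.0316899467652516
guard [0.44817735 0.31365549 0.116     ] 
 [[0.43673569 0.34568778 0.116     ]
 [0.46212767 0.34506365 0.116     ]
 [0.45904158 0.28173945 0.116     ]
 [0.43480446 0.2821311  0.116     ]]
guard yaw -2.2644987556568736
plate [0.46381483 0.31206672 0.11      ]
plate yaw -1.0393141316362653
top [0.44749296 0.31392606 0.17143535] [0.43910573 0.30430578 0.16854419] [0.45579651 0.32263482 0.17345546]
((0.4475381672382355, 0.3134089708328247), (0.018333932384848595, 0.01653577946126461), 88.73681640625)
```

```bash
python3 - <<'E'
from h import *
from cell import *
s=get_state();st(s)
plan(s,[0.4478,0.3137,0.20],-1.5)
plan(s,[0.4478,0.3137,0.129],-1.5)
E
```

```text
t 1.45 tcp [0.4517 0.3221 0.3105] yaw -0.93 tilt 0.1 F [ 0.08 -0.03  0.27] w 0.0852 q [-0.92  0.3   0.38  1.35 -0.11  1.51 -0.57]
turn [ 0.0048 -0.0004  0.0007] shift [ 0.2209 -0.0072  0.0171] deg 0.6 mm 110.8
turn [ 0.0048 -0.0004  0.0007] shift [ 0.3629 -0.007   0.0173] deg 0.6 mm 181.7
```

Emit:
{"op": "play_rows", "data": {
  "plan": [
    [[0.005,0,0,0.08,-0.007,0.017,85],[0.005,0,0,0.18,-0.007,0.017,85],[0.005,0,0,0.221,-0.007,0.017,85],[0.005,0,0,0.221,-0.007,0.017,85],[0.005,0,0,0.221,-0.007,0.017,85]]
  ]
}}

```text
time_s: 2.08
tool_pos: [0.4496, 0.3133, 0.2015]
tcp_rot: [0.493, 0.508, 0.493, -0.506]
force: [0.2, 0.4, -1.0]
gripper_width: 0.0851
```

```bash
python3 - <<'E'
from h import *
from cell import *
s=get_state();st(s)
plan(s,[0.4478,0.3137,0.129],-1.5)
E
python3 look.py 2
```

```text
t 2.08 tcp [0.4496 0.3133 0.2015] yaw -1.64 tilt 0.14 F [ 0.18  0.38 -0.97] w 0.0851 q [-0.92  0.33  0.37  1.58 -0.12  1.25 -0.56]
turn [-0.0012 -0.0009 -0.0008] shift [ 0.145  -0.0039 -0.0005] deg 0.2 mm 72.5
t 2.08 tcp [0.4496 0.3133 0.2015] yaw -1.64 tilt 0.14 F [ 0.18  0.38 -0.97] w 0.0851 q [-0.92  0.33  0.37  1.58 -0.12  1.25 -0.56]
```

View pics/w2.png

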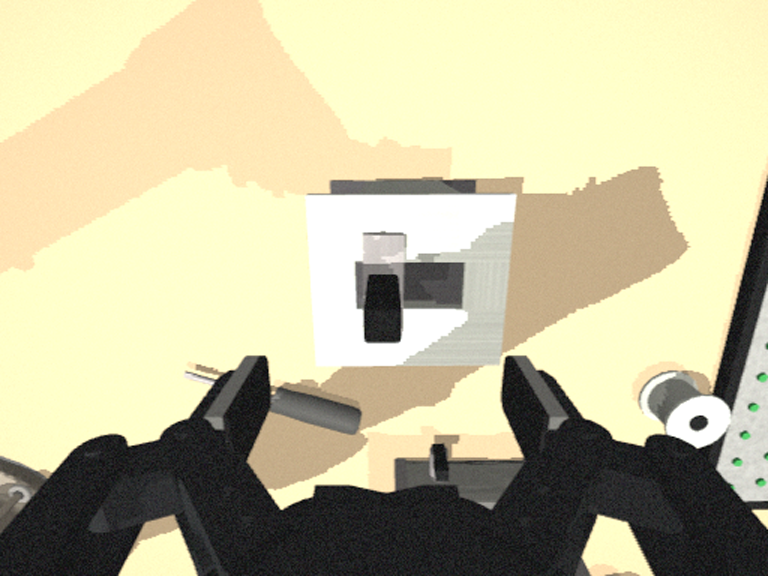

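The handle sits on the finger midline at about (383,310), so I descend and grip.

Emit:
{"op": "play_rows", "data": {
  "plan": [
    [[0,0,0,0.05,-0.003,0,85],[0,0,0,0.1,-0.003,0,85],[0,0,0,0.145,-0.003,0,85],[0,0,0,0.145,-0.003,0,85],[0,0,0,0.145,-0.003,0,50],[0,0,0,0.145,-0.003,0,25],[0,0,0,0.145,-0.003,0,10],[0,0,0,0.145,-0.003,0,10],[0,0,0,0.145,-0.003,0,10],[0,0,0,0.145,-0.003,0,10]]
  ],
  "squeeze": 70
}}

```text
time_s: 3.38
tool_pos: [0.4483, 0.3123, 0.1284]
tcp_rot: [0.492, 0.508, 0.492, -0.507]
force: [-0.7, -0.5, 5.0]
gripper_width: 0.0171
```

```bash
python3 look.py 3
```

```text
t 3.38 tcp [0.4483 0.3123 0.1284] yaw -1.74 tilt 0.08 F [-0.71 -0.53  4.98] w 0.0171 q [-0.91  0.39  0.36  1.69 -0.15  1.09 -0.54]
```

View pics/w3.png

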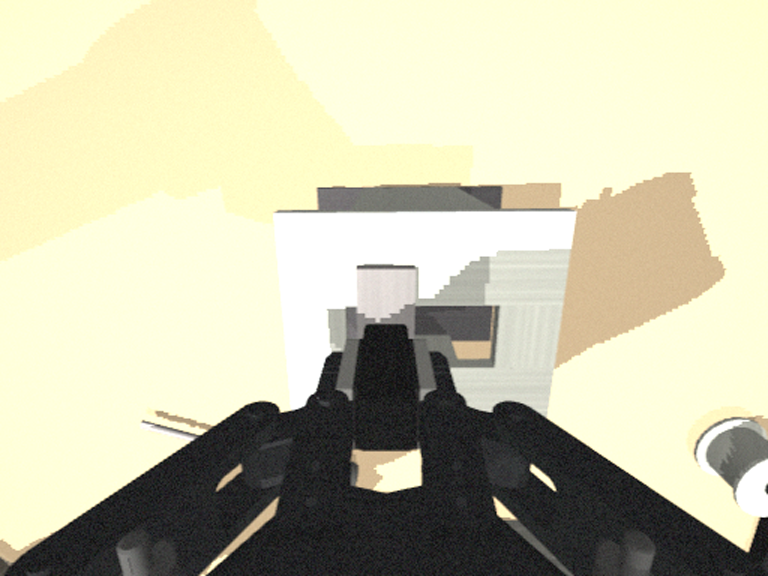

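```bash
python3 - <<'E'
from h import *
from cell import *
s,d=pickle.load(open("d0.pkl","rb"))
t=d["top"];W=cloud(t)
m=(W[...,2]>0.06)&(W[...,2]<0.095);m[:, :192]=0;m[:,220:]=0;m[:172]=0;m[212:]=0
print(m.sum())
for v,u in zip(*np.where(m)): print(v,u,np.round(W[v,u],4))
m2=(W[...,2]>0.033)&(W[...,2]<0.05);m2[:, :194]=0;m2[:,220:]=0;m2[172:]&=True;m2[:180]=0;m2[212:]=0
P=W[m2][:,:2].astype(np.float32);print(cv2.minAreaRect(P),np.median(W[m2][:,2]))
s=get_state()
plan(s,[0.4483,0.3123,0.285],-1.74)
E
```

```text
94
172 192 [0.5798 0.0714 0.0949]
172 193 [0.5817 0.0713 0.0777]
172 194 [0.5835 0.0708 0.0621]
173 193 [0.579  0.0714 0.0763]
174 193 [0.5764 0.0716 0.0746]
175 192 [0.5716 0.0716 0.0927]
175 193 [0.5737 0.0719 0.0728]
176 192 [0.5691 0.0719 0.0901]
176 193 [0.5705 0.0713 0.0759]
177 192 [0.5662 0.0717 0.0911]
177 193 [0.5678 0.0715 0.0746]
178 193 [0.5648 0.0711 0.0767]
179 192 [0.5606 0.0715 0.0916]
179 193 [0.5622 0.0715 0.0734]
180 192 [0.5579 0.0718 0.0897]
180 193 [0.5595 0.0716 0.0723]
181 192 [0.5553 0.072  0.088 ]
181 193 [0.5566 0.0716 0.0724]
182 192 [0.5526 0.0722 0.0859]
182 193 [0.5543 0.0726 0.0656]
183 192 [0.5496 0.0717 0.0888]
183 193 [0.5513 0.0723 0.067 ]
184 192 [0.547  0.0721 0.0863]
184 193 [0.5485 0.0723 0.0663]
185 192 [0.5445 0.0728 0.0814]
185 193 [0.5457 0.0724 0.0652]
186 192 [0.5418 0.0728 0.0806]
186 193 [0.5426 0.0718 0.0691]
187 192 [0.5386 0.0719 0.0861]
187 193 [0.5398 0.0718 0.0683]
188 192 [0.536  0.0726 0.0816]
188 193 [0.5373 0.0726 0.063 ]
189 192 [0.5335 0.0731 0.0779]
189 193 [0.5345 0.0727 0.0621]
190 192 [0.5304 0.0725 0.0814]
190 193 [0.5
[... 1332 characters left out ...]
5138 0.0732 0.0748]
197 192 [0.511  0.0731 0.0746]
198 192 [0.5082 0.0731 0.0744]
199 192 [0.5054 0.0731 0.0739]
200 192 [0.5025 0.0731 0.0737]
201 192 [0.4998 0.0733 0.0717]
202 192 [0.497  0.0737 0.0691]
203 192 [0.4942 0.0739 0.0672]
204 192 [0.4913 0.0736 0.0685]
205 192 [0.4885 0.0739 0.0666]
206 192 [0.4857 0.0743 0.0632]
207 192 [0.4828 0.0738 0.0664]
208 192 [0.48   0.0738 0.0659]
209 192 [0.4772 0.0743 0.0621]
210 192 [0.4743 0.074  0.0642]
211 192 [0.4715 0.0742 0.0622]
((0.5175349712371826, 0.03778544440865517), (0.0910869687795639, 0.07104198634624481), 0.5910303592681885) 0.03884858701335148
turn [-0.     -0.0004 -0.0004] shift [-3.133e-01  2.000e-04 -3.000e-04] deg 0.1 mm 156.7
```

Emit:
{"op": "play_rows", "data": {
  "plan": [
    [[0,0,0,-0.02,0,0,10],[0,0,0,-0.06,0,0,10],[0,0,0,-0.12,0,0,10],[0,0,0,-0.18,0,0,10],[0,0,0,-0.24,0,0,10],[0,0,0,-0.29,0,0,10],[0,0,0,-0.314,0,0,10],[0,0,0,-0.314,0,0,10]]
  ]
}}

```text
time_s: 4.42
tool_pos: [0.4482, 0.312, 0.2849]
tcp_rot: [0.492, 0.508, 0.492, -0.507]
force: [0.3, 1.3, -0.4]
gripper_width: 0.017
```

```bash
python3 look.py 4
```

```text
t 4.42 tcp [0.4482 0.312  0.2849] yaw -1.75 tilt 0.04 F [ 0.31  1.3  -0.36] w 0.017 q [-0.93  0.29  0.38  1.43 -0.11  1.44 -0.58]
```

View pics/w4.png

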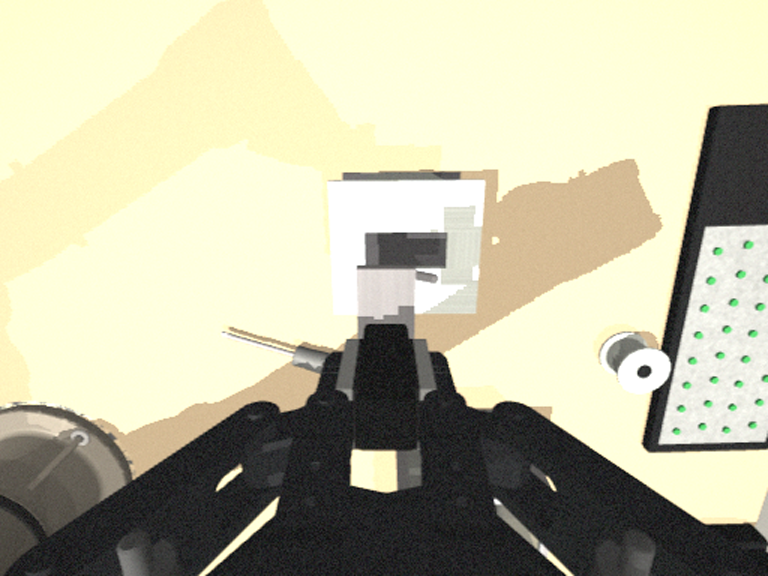

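```bash
python3 - <<'E'
from h import *
from cell import *
s=get_state();st(s)
plan(s,[0.4775,0.033,0.29],-1.3)
E
```

```text
t 4.47 tcp [0.4476 0.3117 0.2839] yaw -1.75 tilt 0.08 F [-0.2   0.58 -1.07] w 0.0171 q [-0.93  0.29  0.38  1.43 -0.11  1.44 -0.58]
turn [-0.0037  0.0004  0.0005] shift [-0.0118  0.0767  0.5554] deg 0.5 mm 280.4
```

Emit:
{"op": "play_rows", "data": {
  "plan": [
    [[-0.003,0,0,-0.01,0.006,0.04,10],[-0.003,0,0,-0.01,0.02,0.12,10],[-0.003,0,0,-0.01,0.03,0.22,10],[-0.003,0,0,-0.01,0.045,0.32,10],[-0.003,0,0,-0.01,0.06,0.42,10],[-0.003,0,0,-0.01,0.07,0.5,10],[-0.003,0,0,-0.01,0.076,0.54,10],[-0.003,0,0,-0.01,0.077,0.555,10],[-0.003,0,0,-0.01,0.077,0.555,10]]
  ]
}}

```text
time_s: 5.6
tool_pos: [0.4775, 0.033, 0.2894]
tcp_rot: [-0.493, -0.506, -0.494, 0.506]
force: [-0.2, 1.1, -1.6]
gripper_width: 0.0172
```

```bash
python3 look.py 5 && python3 - <<'E'
from h import *
s,c=pickle.load(open("w5.pkl","rb"))
crop(c,200,340,120,260,5,"pics/w5z.png",1.3)
E
```

```text
t 5.6 tcp [0.4775 0.033  0.2894] yaw -1.44 tilt 0.05 F [-0.24  1.11 -1.58] w 0.0172 q [-0.59  0.14  0.56  1.6  -0.08  1.42 -0.05]
```

View pics/w5.png

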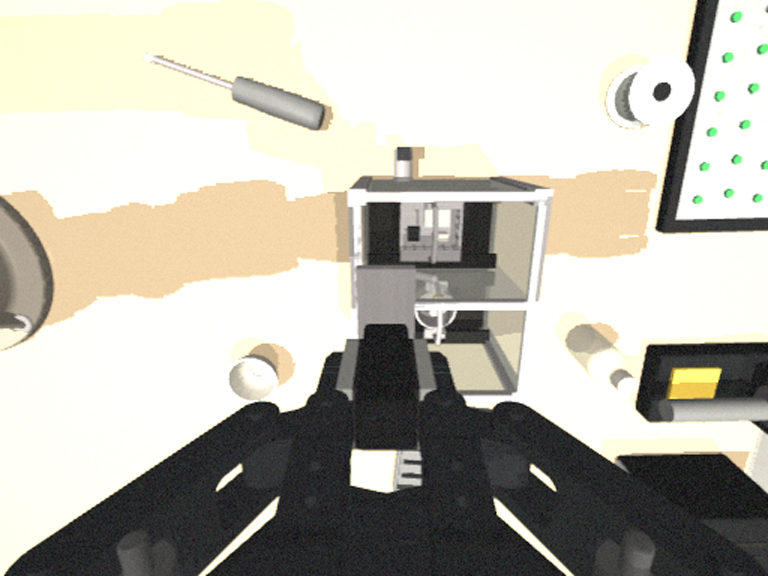

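View pics/w5z.png

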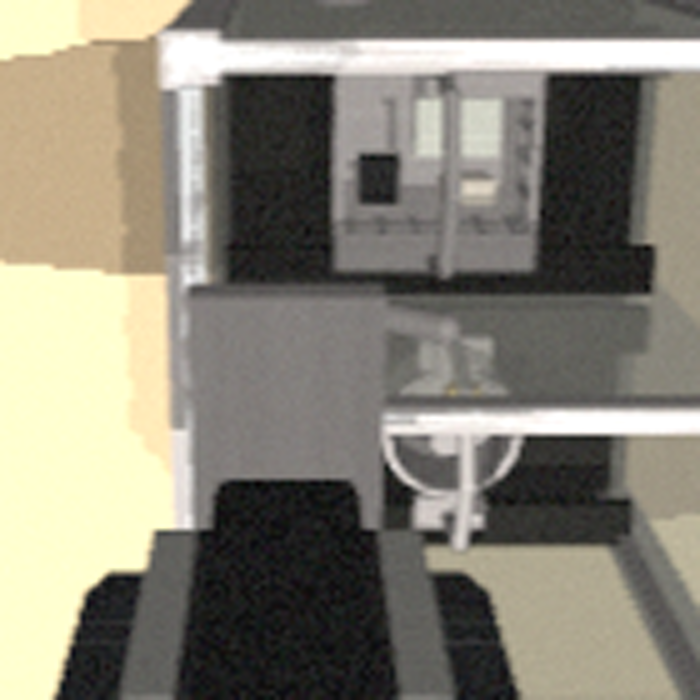

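```bash
python3 - <<'E'
from h import *
s,c=pickle.load(open("w5.pkl","rb"))
W=cloud(c,s)
px=lambda x,y:(200+(x+.5)/5-.5,120+(y+.5)/5-.5)
b=np.array(s["tool_pos"])
yaw=np.radians(-1.44);ex=np.array([np.cos(yaw),np.sin(yaw),0])
for n,dx,dz in [("V",.015,-.128),("tip",.03,-.117),("top",0,-.117)]:
    p=b+ex*dx+np.array([0,0.001,.0176+dz]);u,v=proj(c,p,s);print(n,p,"crop",(u-200)*5,(v-120)*5)
for v in range(134,177,2):
    row=W[v,284:296]
    k=(row[:,2]>0.05)&(row[:,2]<0.1)
    print(v,np.where(k)[0]+284,np.round(np.nanmean(row[k],0),4) if k.any() else "")
# tip region depth
for (x,y) in [(455,330),(440,322),(420,318),(400,312)]:
    u,v=px(x,y);print((x,y),np.round(W[int(round(v)),int(round(u))],4), np.round(onz(c,u,v,b[2]+.0176-.117,s),4))
for y in (90,130,170,200,240,265): 
    print(y,[np.round(onz(c,*px(447,y),z,s),4) for z in (.066,.076)])
E
```

```text
V [0.49249281 0.03358601 0.17896705] crop 363.3530954249798 310.52732093869236
tip [0.50748808 0.03320906 0.18996705] crop 446.30194810040933 327.8827564584237
top [0.47749755 0.03396296 0.18996705] crop 286.8357351525046 327.8039820776336
134 [] 
136 [287 288 289 290] [0.5209 0.0618 0.0594]
138 [288 289 290] [0.5206 0.0603 0.0678]
140 [288 289 290 291] [0.5212 0.0577 0.0689]
142 [288 289 290 291] [0.5211 0.0553 0.0704]
144 [288 289 290 291] [0.521  0.0528 0.0717]
146 [288 289 290 291] [0.5209 0.0503 0.0723]
148 [288 289 290 291] [0.5208 0.0478 0.0737]
150 [288 289 290 291] [0.5207 0.0454 0.0748]
152 [288 289 290 291] [0.5206 0.0429 0.076 ]
154 [288 289 290 291] [0.5205 0.0404 0.0771]
156 [288 289 290 291] [0.5204 0.038  0.0782]
158 [288 289 290 291] [0.5204 0.0354 0.0788]
160 [288 289 290 291] [0.5205 0.0326 0.0784]
162 [288 289 290 291] [0.5206 0.0296 0.0774]
164 [288 289 290] [0.5201 0.0266 0.0762]
166 [288 289 290] [0.5204 0.0234 0.0744]
168 [287 288 289 290] [0.5199 0.0202 0.073 ]
170 [287 288 289 290] [0.52   0.0171 0.0718]
172 [286 287 288 289 290] [0.5197 0.0134 0.0685]
174 [286 287 288 289] [0.5193 0.01   0.0668]
176 [] 
(455, 330) [0.509  0.0332 0.1913] [0.5087 0.0332 0.19  ]
(440, 322) [0.5062 0.0349 0.1904] [0.5059 0.0348 0.19  ]
(420, 318) [0.5027 0.0354 0.1884] [0.5022 0.0357 0.19  ]
(400, 312) [0.4991 0.0357 0.1861] [0.4984 0.037  0.19  ]
90 [array([0.5208, 0.0605, 0.066 ]), array([0.5197, 0.062 , 0.076 ])]
130 [array([0.521 , 0.0497, 0.066 ]), array([0.5198, 0.0515, 0.076 ])]
170 [array([0.5211, 0.0387, 0.066 ]), array([0.52  , 0.0408, 0.076 ])]
200 [array([0.5212, 0.0304, 0.066 ]), array([0.5201, 0.0326, 0.076 ])]
240 [array([0.5213, 0.019 , 0.066 ]), array([0.5202, 0.0216, 0.076 ])]
265 [array([0.5214, 0.0118, 0.066 ]), array([0.5203, 0.0145, 0.076 ])]
```

```bash
python3 - <<'E'
from h import *
from cell import *
s=get_state();st(s)
plan(s,[0.4745,0.0345,0.205],-1.3)
plan(s,[0.4745,0.0345,0.164],-1.3)
plan(s,[0.5055,0.0345,0.164],-1.3)
E
```

```text
t 5.65 tcp [0.4776 0.0341 0.2894] yaw -1.33 tilt 0.06 F [-0.24  0.34 -0.32] w 0.0171 q [-0.59  0.14  0.56  1.6  -0.08  1.42 -0.05]
turn [-0.0003 -0.0003  0.0004] shift [ 0.1687 -0.006  -0.0006] deg 0.1 mm 84.4
turn [-0.0003 -0.0003  0.0004] shift [ 0.2507 -0.006  -0.0005] deg 0.1 mm 125.4
turn [-0.0003 -0.0003  0.0004] shift [ 0.2507  0.056  -0.0019] deg 0.1 mm 128.4
```

Emit:
{"op": "play_rows", "data": {
  "plan": [
    [[0,0,0,0.01,-0.006,-0.002,10],[0,0,0,0.05,-0.006,-0.002,10],[0,0,0,0.1,-0.006,-0.002,10],[0,0,0,0.15,-0.006,-0.002,10],[0,0,0,0.19,-0.006,-0.002,10],[0,0,0,0.22,-0.006,-0.002,10],[0,0,0,0.24,-0.006,-0.002,10],[0,0,0,0.25,-0.006,-0.002,10],[0,0,0,0.25,-0.006,-0.002,10]]
  ]
}}

```text
time_s: 6.78
tool_pos: [0.4751, 0.0345, 0.1647]
tcp_rot: [0.494, 0.506, 0.494, -0.506]
force: [-0.2, -0.4, -1.3]
gripper_width: 0.0171
```

```bash
python3 look.py 6 && python3 - <<'E'
from h import *
from cell import *
c=camera("scene");crop(c,215,330,170,290,6,"pics/s6.png",1.5)
E
```

```text
t 6.78 tcp [0.4751 0.0345 0.1647] yaw -1.39 tilt 0.01 F [-0.24 -0.36 -1.29] w 0.0171 q [-0.57  0.23  0.55  1.83 -0.13  1.12 -0.  ]
```

View pics/w6.png

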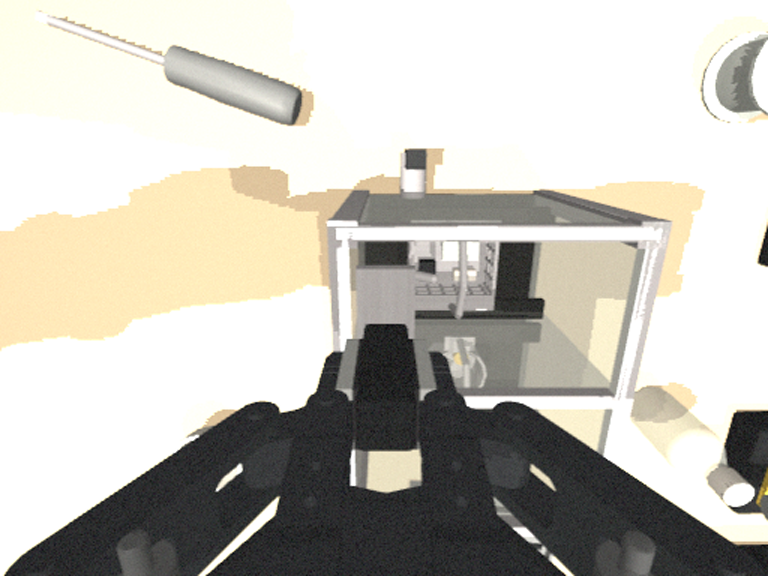

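View pics/s6.png

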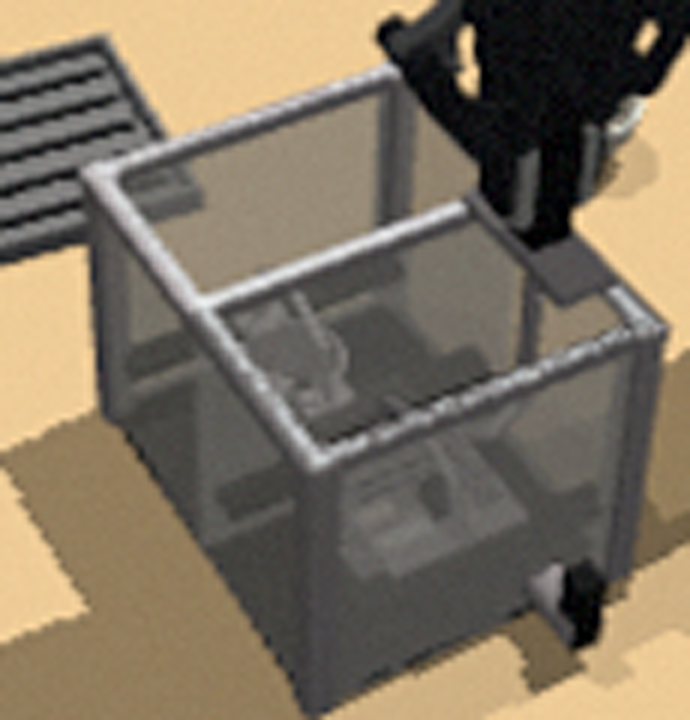

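The hook tip (about (430,275) in the wrist view) is just left of the bail wire (462,280) and below its peak, with no contact. Next I slide +x under the bail and check.

Emit:
{"op": "play_rows", "data": {
  "plan": [
    [[0,0,0,0,0.01,0,10],[0,0,0,0,0.025,0,10],[0,0,0,0,0.042,0,10],[0,0,0,0,0.055,0,10],[0,0,0,0,0.061,0,10],[0,0,0,0,0.061,0,10],[0,0,0,0,0.061,0,10]]
  ]
}}

```text
time_s: 7.75
tool_pos: [0.5053, 0.0337, 0.1646]
tcp_rot: [-0.494, -0.506, -0.494, 0.506]
force: [-0.5, -0.0, -1.1]
gripper_width: 0.0173
```

```bash
python3 look.py 7 && python3 - <<'E'
from h import *
from cell import *
s,c=pickle.load(open("w7.pkl","rb"));crop(c,220,360,140,250,5,"pics/w7z.png",1.5)
E
```

```text
t 7.75 tcp [0.5053 0.0337 0.1646] yaw -1.39 tilt 0.02 F [-0.46 -0.01 -1.14] w 0.0173 q [-0.54  0.29  0.55  1.75 -0.17  1.14  0.03]
```

View pics/w7z.png

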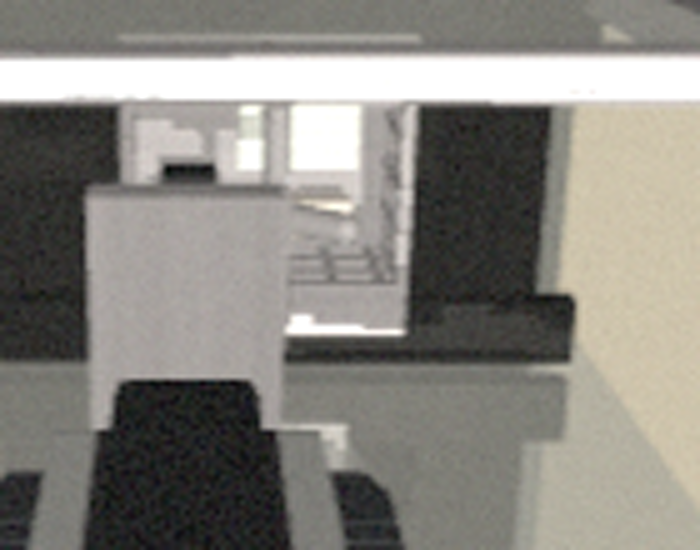

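Emit:
{"op": "play_rows", "data": {
  "plan": [
    [[0,0,0,-0.012,0,0,10],[0,0,0,-0.024,0,0,10],[0,0,0,-0.032,0,0,10],[0,0,0,-0.04,0,0,10],[0,0,0,-0.05,0,0,10],[0,0,0,-0.065,0,0,10],[0,0,0,-0.08,0,0,10],[0,0,0,-0.09,0,0,10],[0,0,0,-0.09,0,0,10]]
  ]
}}

```text
time_s: 8.93
tool_pos: [0.5059, 0.0338, 0.2102]
tcp_rot: [0.494, 0.506, 0.494, -0.506]
force: [0.5, 0.6, -2.2]
gripper_width: 0.0172
```

```bash
python3 look.py 8 && python3 - <<'E'
from h import *
from cell import *
c=camera("scene");crop(c,215,330,150,290,5,"pics/s8.png",1.5)
E
```

```text
t 8.93 tcp [0.5059 0.0338 0.2102] yaw -1.39 tilt 0.07 F [ 0.52  0.56 -2.19] w 0.0172 q [-0.55  0.25  0.55  1.68 -0.14  1.25  0.01]
```

View pics/s8.png

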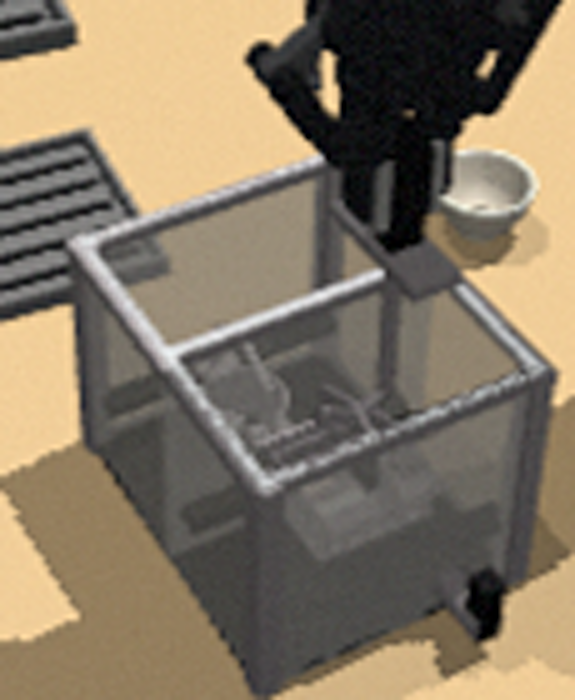

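View pics/w8.png

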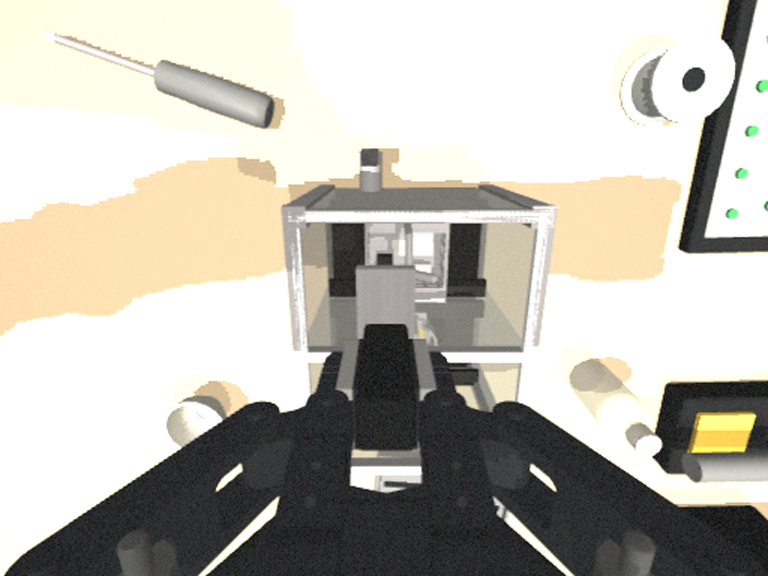

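The basket hangs on the hook and is off its ledges: its rim in the wrist view (400,295) has risen clear of the ledge. I continue the lift.

Emit:
{"op": "play_rows", "data": {
  "plan": [
    [[0,0,0,-0.01,0,0,10],[0,0,0,-0.03,0,0,10],[0,0,0,-0.06,0,0,10],[0,0,0,-0.1,0,0,10],[0,0,0,-0.14,0,0,10],[0,0,0,-0.18,0,0,10],[0,0,0,-0.22,0,0,10],[0,0,0,-0.25,0,0,10],[0,0,0,-0.26,0,0,10],[0,0,0,-0.26,0,0,10]]
  ]
}}

```text
time_s: 10.28
tool_pos: [0.5055, 0.0337, 0.3397]
tcp_rot: [0.494, 0.506, 0.494, -0.506]
force: [0.9, 1.0, -2.2]
gripper_width: 0.0174
```

```bash
python3 look.py 9 && python3 - <<'E'
from h import *
from cell import *
c=camera("scene");crop(c,195,345,120,290,4,"pics/s9.png",1.5)
plan(get_state(),[0.5443,-0.2634,0.335],-1.3)
t=camera("top");W=cloud(t);pickle.dump(t,open("t9.pkl","wb"))
crop(t,180,340,130,230,5,"pics/t9.png",1.5)
E
```

```text
t 10.28 tcp [0.5055 0.0337 0.3397] yaw -1.39 tilt 0.0 F [ 0.9   0.96 -2.19] w 0.0174 q [-0.56  0.2   0.57  1.42 -0.11  1.55 -0.02]
turn [-0.0007  0.0001  0.0008] shift [0.0078 0.0928 0.5924] deg 0.1 mm 299.8
```

View pics/s9.png

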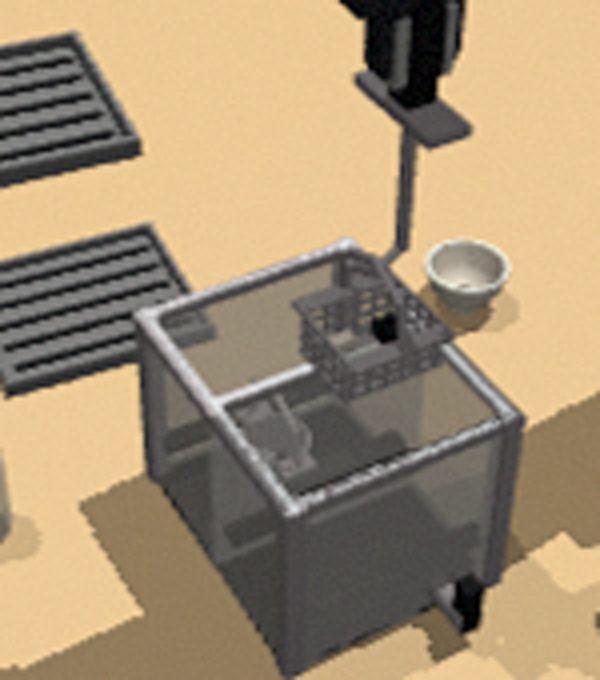

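View pics/w9.png

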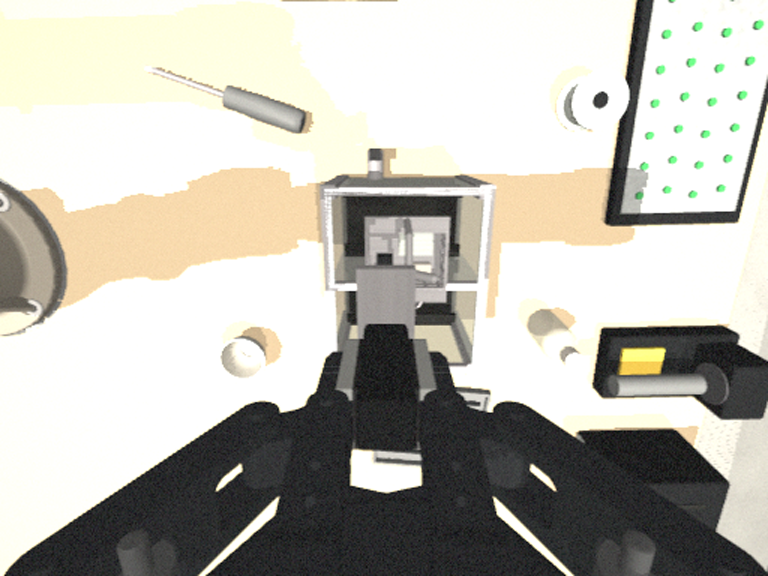

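Emit:
{"op": "play_rows", "data": {
  "plan": [
    [[0,0,0,0,0,0.001,10],[0,0,0,0,0.001,0.005,10],[0,0,0,0,0.0025,0.016,10],[0,0,0,0,0.005,0.034,10],[0,0,0,0,0.01,0.061,10],[0,0,0,0,0.015,0.097,10],[0,0,0,0,0.022,0.139,10],[0,0,0,0,0.03,0.188,10],[0,0,0,0,0.038,0.241,10],[0,0,0,0,0.0465,0.296,10]]
  ]
}}

```text
time_s: 11.68
tool_pos: [0.5251, -0.1168, 0.3398]
tcp_rot: [-0.494, -0.506, -0.494, 0.506]
force: [-1.0, -0.8, -0.7]
gripper_width: 0.0169
```

Emit:
{"op": "play_rows", "data": {
  "plan": [
    [[0,0,0,0,0.0087,0.055,10],[0,0,0,0,0.017,0.108,10],[0,0,0,0,0.0246,0.157,10],[0,0,0,0,0.0313,0.199,10],[0,0,0,0,0.037,0.235,10],[0,0,0,0,0.041,0.262,10],[0,0,0,0,0.044,0.28,10],[0,0,0,0,0.0457,0.291,10],[0,0,0,0,0.0464,0.295,10],[0,0,0,0,0.0465,0.296,10]]
  ]
}}

```text
time_s: 12.92
tool_pos: [0.545, -0.2628, 0.3397]
tcp_rot: [0.494, 0.506, 0.494, -0.506]
force: [0.7, -0.0, -2.8]
gripper_width: 0.0168
```

```bash
python3 look.py 10 && python3 - <<'E'
from h import *
from cell import *
s=get_state();c=camera("scene");pickle.dump(c,open("s10.pkl","wb"));crop(c,140,320,90,240,4,"pics/s10.png",1.5)
plan(s,[0.5443,-0.263,0.21],-1.3)
E
```

```text
t 12.93 tcp [ 0.545  -0.2628  0.3397] yaw -1.34 tilt 0.03 F [ 0.66 -0.04 -2.84] w 0.0168 q [ 0.01  0.46  0.69  1.14 -0.29  1.64  0.6 ]
turn [-0.0003 -0.0002 -0.0001] shift [ 0.2594 -0.0015  0.0005] deg 0.0 mm 129.7
```

View pics/s10.png

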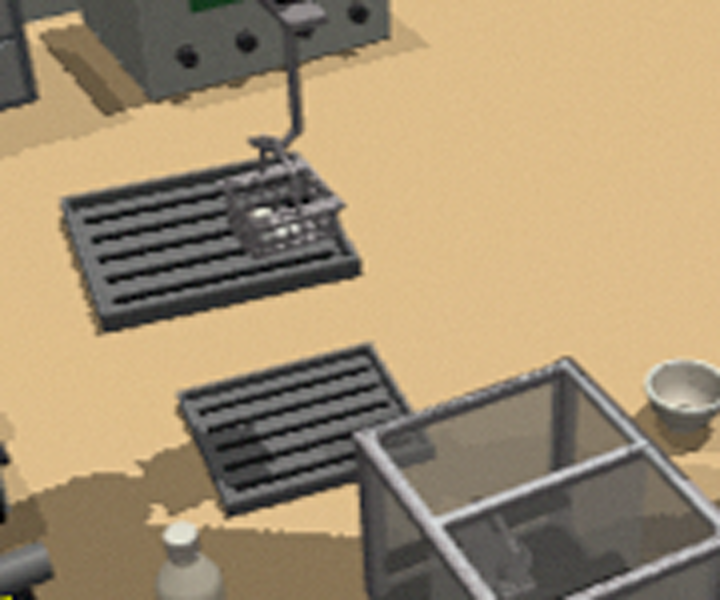

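View pics/w10.png

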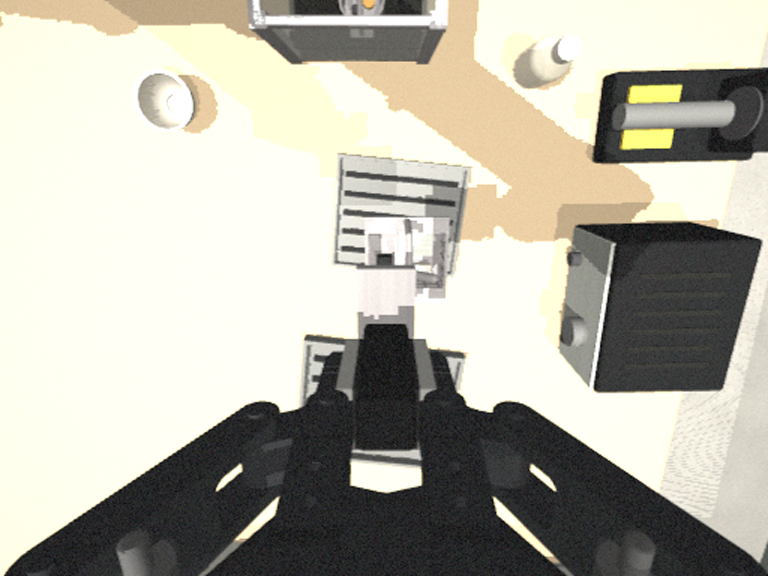

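```bash
python3 - <<'E'
from h import *
s,c=pickle.load(open("w10.pkl","rb"))
P=np.array([onz(c,x/1.5,y/1.5,0.012,s) for x,y in [(341,154),(470,167),(454,276),(333,265)]]);print(P.mean(0),P)
sc=pickle.load(open("s10.pkl","rb"))
f=lambda x,y:onz(sc,140+x/4,90+y/4,0.012)
P=np.array([f(180,396),f(371,346),f(432,452),f(231,513)]);print(P.mean(0),P)
W=cloud(c,s);W2=W[140:200,235:305].reshape(-1,3);k=(W2[:,2]>0.22)&(W2[:,2]<0.25);print("bail",W2[k].mean(0),W2[k].min(0),W2[k].max(0),k.sum())
E
```

```text
[ 0.5613013  -0.26219162  0.012     ] [[ 0.49729243 -0.18977542  0.012     ]
 [ 0.64082906 -0.20696879  0.012     ]
 [ 0.62673385 -0.33466774  0.012     ]
 [ 0.48034985 -0.31735451  0.012     ]]
[ 0.55820009 -0.25198744  0.012     ] [[ 0.62237598 -0.32535151  0.012     ]
 [ 0.47634525 -0.30813037  0.012     ]
 [ 0.49497649 -0.18033801  0.012     ]
 [ 0.63910263 -0.19412988  0.012     ]]
bail [ 0.5640645  -0.25194752  0.23408819] [ 0.55735602 -0.26504104  0.22099424] [ 0.57684526 -0.23475694  0.24347957] 209
```

Emit:
{"op": "play_rows", "data": {
  "plan": [
    [[0,0,0,0.005,0,0,10],[0,0,0,0.02,0,0,10],[0,0,0,0.05,0,0,10],[0,0,0,0.09,0,0,10],[0,0,0,0.14,0,0,10],[0,0,0,0.19,0,0,10],[0,0,0,0.24,0,0,10],[0,0,0,0.275,0,0,10],[0,0,0,0.295,0,0,10],[0,0,0,0.305,0,0,10]]
  ]
}}

```text
time_s: 14.28
tool_pos: [0.5448, -0.2633, 0.1868]
tcp_rot: [-0.494, -0.506, -0.494, 0.506]
force: [-1.0, -0.9, -1.5]
gripper_width: 0.0173
```

```bash
python3 look.py 11 && python3 - <<'E'
from h import *
from cell import *
c=camera("scene");crop(c,150,280,110,240,5,"pics/s11.png",1.5)
s,c=pickle.load(open("w11.pkl","rb"));crop(c,190,340,80,230,4,"pics/w11z.png",1.0)
E
```

```text
t 14.28 tcp [ 0.5448 -0.2633  0.1868] yaw -1.39 tilt 0.01 F [-0.97 -0.88 -1.53] w 0.0173 q [-0.02  0.51  0.67  1.44 -0.32  1.3   0.65]
```

View pics/s11.png

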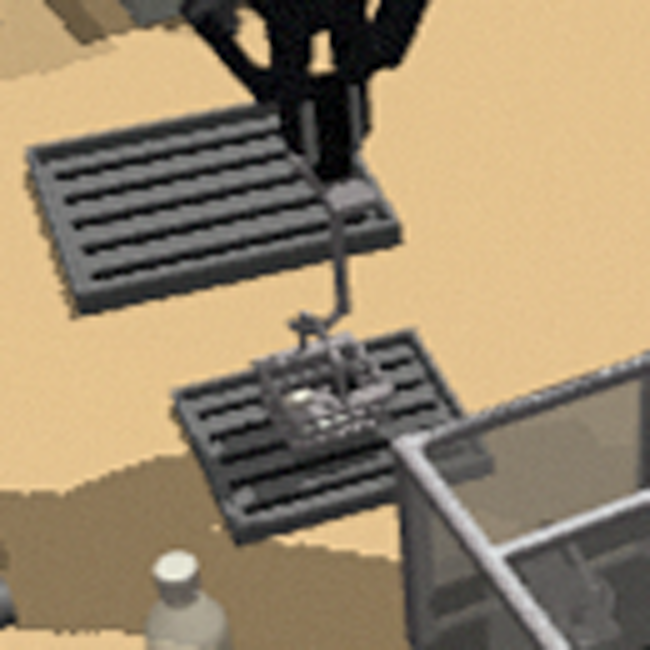

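View pics/w11z.png

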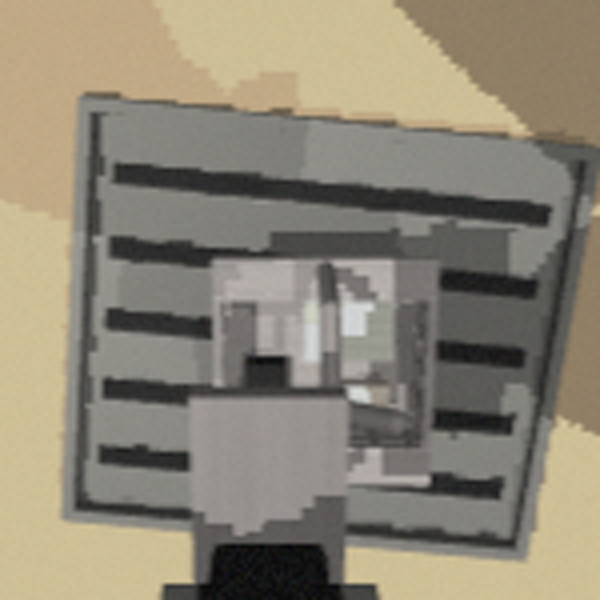

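The basket hangs upright over the middle of the small tray, about 12 mm up. I lower slowly.

Emit:
{"op": "play_rows", "data": {
  "plan": [
    [[0,0,0,0.005,0,0,10],[0,0,0,0.011,0,0,10],[0,0,0,0.016,0,0,10],[0,0,0,0.021,0,0,10],[0,0,0,0.026,0,0,10],[0,0,0,0.031,0,0,10],[0,0,0,0.038,0,0,10],[0,0,0,0.047,0,0,10],[0,0,0,0.056,0,0,10],[0,0,0,0.062,0,0,10]]
  ]
}}

```text
time_s: 15.62
tool_pos: [0.5447, -0.2632, 0.1557]
tcp_rot: [-0.494, -0.506, -0.494, 0.506]
force: [-0.1, 0.5, -0.7]
gripper_width: 0.0174
```

```bash
python3 look.py 12 && python3 - <<'E'
from h import *
from cell import *
c=camera("scene");crop(c,150,280,110,240,5,"pics/s12.png",1.5)
s,c=pickle.load(open("w12.pkl","rb"));crop(c,190,340,80,230,4,"pics/w12z.png",1.0)
W=cloud(c,s)
for v in range(130,184,3):
    row=W[v,240:320];k=(row[:,2]>0.055)&(row[:,2]<0.1)
    if k.any(): print(v,np.where(k)[0]+240,np.round(row[k].mean(0),4))
E
```

```text
t 15.62 tcp [ 0.5447 -0.2632  0.1557] yaw -1.38 tilt 0.03 F [-0.11  0.52 -0.75] w 0.0174 q [-0.01  0.53  0.66  1.49 -0.33  1.24  0.66]
157 [272 273] [ 0.5592 -0.2354  0.0555]
160 [270 271 272 273 274 275] [ 0.5589 -0.2371  0.0601]
163 [271 272 273 274 275] [ 0.5593 -0.2396  0.0612]
166 [271 272 273 274 275] [ 0.5592 -0.2421  0.0625]
169 [271 272 273 274 275] [ 0.5591 -0.2444  0.0641]
172 [271 272 273 274 275] [ 0.5591 -0.2471  0.0644]
175 [271 272 273 274 275] [ 0.559  -0.2495  0.0659]
```

View pics/s12.png

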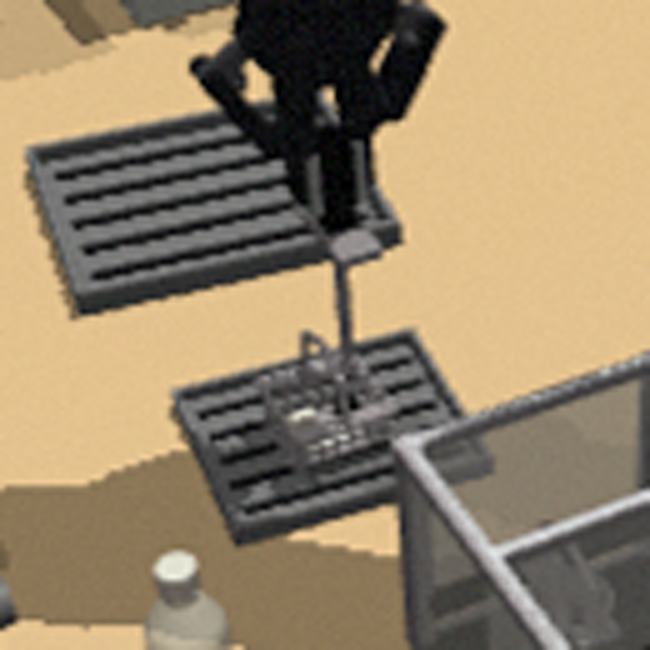

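View pics/w12z.png

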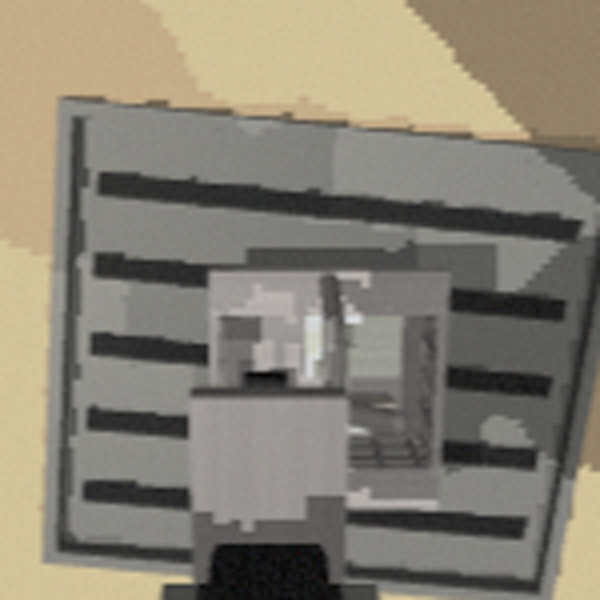

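The basket stands on the tray: bail at x≈0.559, y≈-0.262, hook tip about 9 mm below the wire. I back out along -x.

Emit:
{"op": "play_rows", "data": {
  "plan": [
    [[0,0,0,0,-0.008,0,10],[0,0,0,0,-0.022,0,10],[0,0,0,0,-0.04,0,10],[0,0,0,0,-0.058,0,10],[0,0,0,0,-0.075,0,10],[0,0,0,0,-0.088,0,10],[0,0,0,0,-0.092,0,10],[0,0,0,0,-0.092,0,10]]
  ]
}}

```text
time_s: 16.73
tool_pos: [0.499, -0.2621, 0.1562]
tcp_rot: [0.494, 0.506, 0.494, -0.506]
force: [0.3, -0.6, -1.9]
gripper_width: 0.0175
```

```bash
python3 look.py 13 && python3 - <<'E'
from h import *
s,c=pickle.load(open("w13.pkl","rb"));crop(c,190,370,80,230,4,"pics/w13z.png",1.0)
W=cloud(c,s)
for v in range(130,200,3):
    row=W[v,240:340];k=(row[:,2]>0.055)&(row[:,2]<0.1)
    if k.any(): print(v,np.where(k)[0]+240,np.round(row[k].mean(0),4))
E
```

```text
t 16.73 tcp [ 0.499  -0.2621  0.1562] yaw -1.38 tilt 0.02 F [ 0.31 -0.57 -1.88] w 0.0175 q [-0.03  0.45  0.68  1.61 -0.3   1.19  0.68]
157 [321 323] [ 0.5587 -0.2355  0.0557]
160 [320 321 322 323 324 325] [ 0.5584 -0.2374  0.0597]
163 [321 322 323 324 325 326] [ 0.5591 -0.2399  0.0608]
166 [321 322 323 324 325 326] [ 0.5588 -0.2422  0.063 ]
169 [321 322 323 324 325 326] [ 0.5588 -0.2448  0.0635]
172 [321 322 323 324 325 326] [ 0.5587 -0.2473  0.0646]
175 [321 322 323 324 325 326] [ 0.5585 -0.2497  0.0657]
178 [321 322 323 324 325 326] [ 0.5584 -0.2523  0.0666]
181 [321 322 323 324 325 326] [ 0.5583 -0.2548  0.0676]
184 [281 282 283 284 285 286 287 288 289 290 321 322 323 324 325 326] [ 0.5377 -0.259   0.0617]
187 [283 284 285 286 287 288 289 290 321 322 323 324 325 326] [ 0.5399 -0.2614  0.0632]
190 [321 322 323 324 325 326] [ 0.5579 -0.2621  0.071 ]
193 [321 322 323 324 325 326] [ 0.5583 -0.2653  0.0701]
196 [320 321 322 323 324 325] [ 0.558  -0.2688  0.0684]
199 [319 320 321 322 323 324] [ 0.5576 -0.2722  0.0669]
```

View pics/w13z.png

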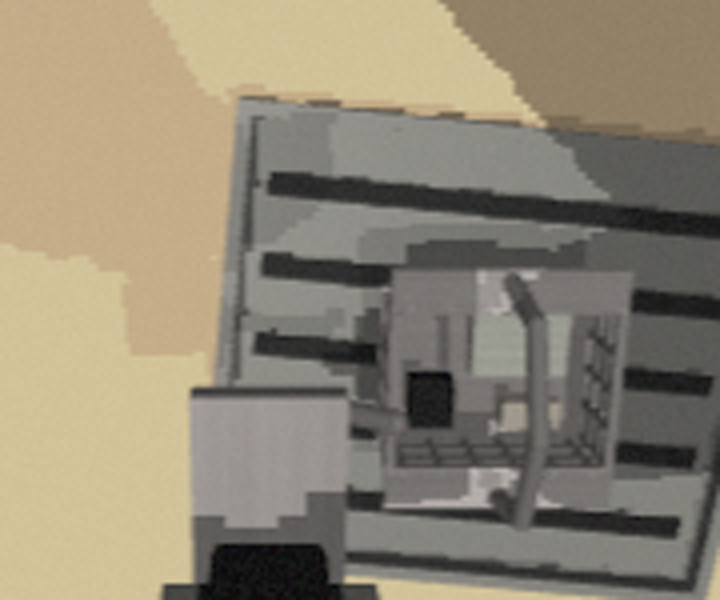

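Emit:
{"op": "play_rows", "data": {
  "plan": [
    [[0,0,0,-0.015,-0.01,0,10],[0,0,0,-0.05,-0.015,0,10],[0,0,0,-0.11,-0.015,0,10],[0,0,0,-0.18,-0.015,0,10],[0,0,0,-0.25,-0.015,0,10],[0,0,0,-0.29,-0.015,0,10],[0,0,0,-0.3,-0.015,0,10]]
  ]
}}

```text
time_s: 17.65
tool_pos: [0.4919, -0.263, 0.309]
tcp_rot: [0.495, 0.507, 0.492, -0.506]
force: [-0.5, -0.8, -0.9]
gripper_width: 0.0168
```

```bash
python3 - <<'E'
from h import *
from cell import *
s=get_state();st(s)
plan(s,[0.4483,0.3121,0.306],-1.74)
c=camera("top");crop(c,270,340,145,225,6,"pics/t14.png",1.5)
E
```

```text
t 17.65 tcp [ 0.4919 -0.263   0.309 ] yaw -1.41 tilt 0.28 F [-0.46 -0.78 -0.9 ] w 0.0168 q [-0.05  0.34  0.72  1.36 -0.22  1.51  0.63]
turn [ 0.0028  0.001  -0.0021] shift [ 0.003  -0.1155 -1.1477] deg 0.4 mm 576.7
```

View pics/t14.png

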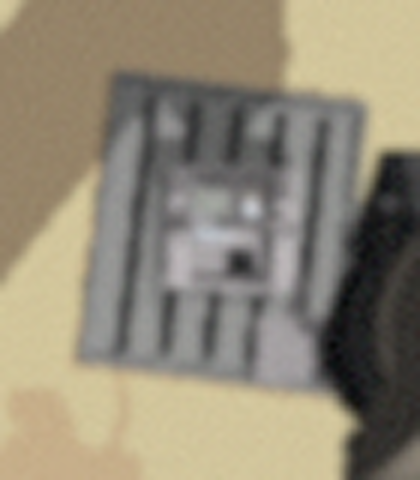

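The basket sits in the middle of the tray, free of the rod. I return to the stand.

Emit:
{"op": "play_rows", "data": {
  "plan": [
    [[0,0,0,0,-0.001,-0.01,10],[0,0,0,0,-0.004,-0.04,10],[0,0,0,0,-0.009,-0.09,10],[0,0,0,0,-0.016,-0.16,10],[0,0,0,0,-0.024,-0.24,10],[0,0,0,0,-0.032,-0.32,10],[0,0,0,0,-0.04,-0.4,10],[0,0,0,0,-0.048,-0.48,10],[0,0,0,0,-0.056,-0.56,10],[0,0,0,0,-0.064,-0.64,10]]
  ]
}}

```text
time_s: 18.95
tool_pos: [0.4657, 0.0611, 0.3055]
tcp_rot: [-0.494, -0.505, -0.495, 0.506]
force: [0.8, -1.2, -2.4]
gripper_width: 0.017
```

Emit:
{"op": "play_rows", "data": {
  "plan": [
    [[0,0,0,0,-0.008,-0.08,10],[0.001,0,0,0,-0.016,-0.16,10],[0.001,0,0,0,-0.024,-0.24,10],[0.002,0,0,0,-0.032,-0.32,10],[0.002,0,0,0,-0.039,-0.39,10],[0.003,0,0,0,-0.045,-0.44,10],[0.003,0,0,0,-0.049,-0.48,10],[0.003,0,0,0,-0.051,-0.5,10],[0.003,0,0,0,-0.0515,-0.508,10],[0.003,0,0,0,-0.0515,-0.508,10]]
  ]
}}

```text
time_s: 20.2
tool_pos: [0.4478, 0.3125, 0.3062]
tcp_rot: [-0.492, -0.508, -0.492, 0.508]
force: [0.4, -0.5, -0.5]
gripper_width: 0.0175
```

```bash
python3 look.py 15 && python3 - <<'E'
from h import *
from cell import *
s,c=pickle.load(open("w15.pkl","rb"));crop(c,200,340,90,240,4,"pics/w15z.png",1.0)
plan(s,[0.4483,0.3121,0.25],-1.5)
plan(s,[0.4483,0.3121,0.1295],-1.5)
E
```

```text
t 20.2 tcp [0.4478 0.3125 0.3062] yaw -1.82 tilt 0.03 F [ 0.41 -0.47 -0.47] w 0.0175 q [-0.9   0.28  0.35  1.39 -0.09  1.49 -0.59]
turn [-0.0026  0.0003 -0.0001] shift [0.1123 0.001  0.0006] deg 0.3 mm 56.2
turn [-0.0026  0.0003 -0.0001] shift [0.3533 0.001  0.0005] deg 0.3 mm 176.7
```

View pics/w15z.png

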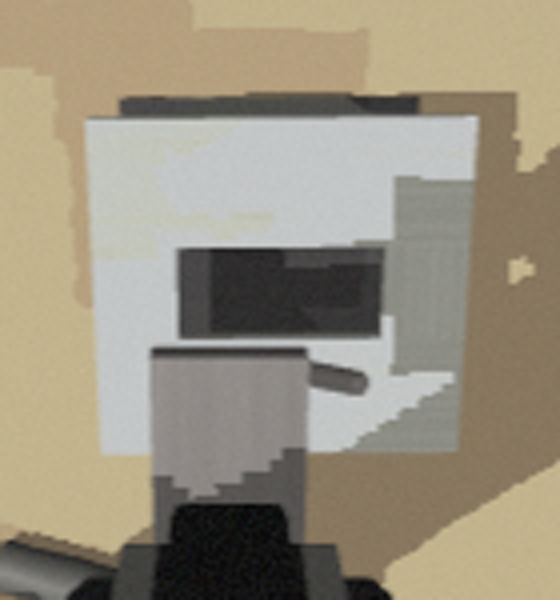

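Emit:
{"op": "play_rows", "data": {
  "plan": [
    [[-0.002,0,0,0.02,0.001,0.0005,10],[-0.002,0,0,0.06,0.001,0.0005,10],[-0.002,0,0,0.1,0.001,0.0005,10],[-0.002,0,0,0.115,0.001,0.0005,10],[-0.002,0,0,0.115,0.001,0.0005,10]]
  ]
}}

```text
time_s: 20.88
tool_pos: [0.4478, 0.3125, 0.2482]
tcp_rot: [-0.493, -0.506, -0.493, 0.507]
force: [0.6, 1.1, -1.2]
gripper_width: 0.017
```

```bash
python3 look.py 16 && python3 - <<'E'
from h import *
from cell import *
s,c=pickle.load(open("w16.pkl","rb"));crop(c,180,360,90,240,4,"pics/w16z.png",1.0)
b=np.array(s["tool_pos"])
print("tip px",[(a-o)*4 for a,o in zip(proj(c,b+[.03,.001,.0176-.117],s),(180,90))])
plan(s,[0.4483,0.3121,0.1295],-1.5)
E
```

```text
t 20.88 tcp [0.4478 0.3125 0.2482] yaw -1.53 tilt 0.07 F [ 0.61  1.09 -1.21] w 0.017 q [-0.9   0.3   0.34  1.5  -0.1   1.36 -0.58]
tip px [np.float64(437.14339789542987), np.float64(378.630094510806)]
turn [-0.0003  0.0004  0.0004] shift [0.2373 0.0012 0.0005] deg 0.1 mm 118.7
```

View pics/w16z.png

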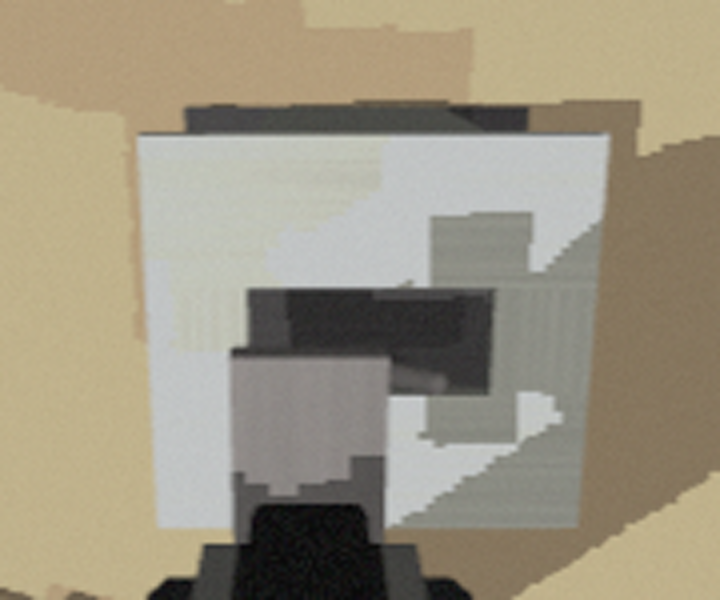

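The hook tip at (437,380) matches the prediction and lines up with the slot. I lower it in.

Emit:
{"op": "play_rows", "data": {
  "plan": [
    [[0,0,0,0.03,0.001,-0.001,10],[0,0,0,0.075,0.001,-0.001,10],[0,0,0,0.12,0.001,-0.001,10],[0,0,0,0.16,0.001,-0.001,10],[0,0,0,0.195,0.001,-0.001,10],[0,0,0,0.215,0.001,-0.001,10],[0,0,0,0.228,0.001,-0.001,10],[0,0,0,0.234,0.001,-0.001,10],[0,0,0,0.237,0.001,-0.001,10],[0,0,0,0.237,0.001,-0.001,10]]
  ]
}}

```text
time_s: 22.18
tool_pos: [0.4488, 0.3136, 0.1305]
tcp_rot: [0.493, 0.507, 0.493, -0.506]
force: [0.6, -0.6, -1.5]
gripper_width: 0.0172
```

```bash
python3 look.py 17 && python3 - <<'E'
from h import *
from cell import *
c=camera("scene");crop(c,330,460,260,384,5,"pics/s17.png",1.5)
E
```

```text
t 22.18 tcp [0.4488 0.3136 0.1305] yaw -1.5 tilt 0.05 F [ 0.55 -0.56 -1.48] w 0.0172 q [-0.89  0.39  0.32  1.68 -0.14  1.09 -0.55]
```

View pics/s17.png

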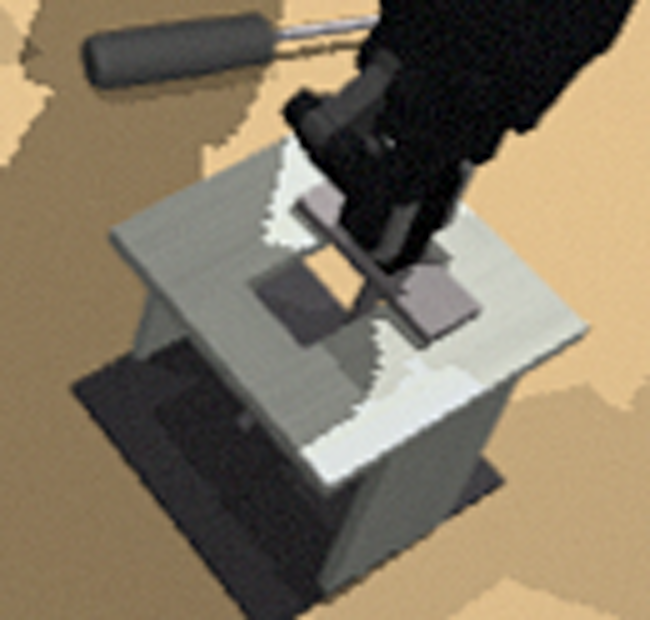

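View pics/w17.png

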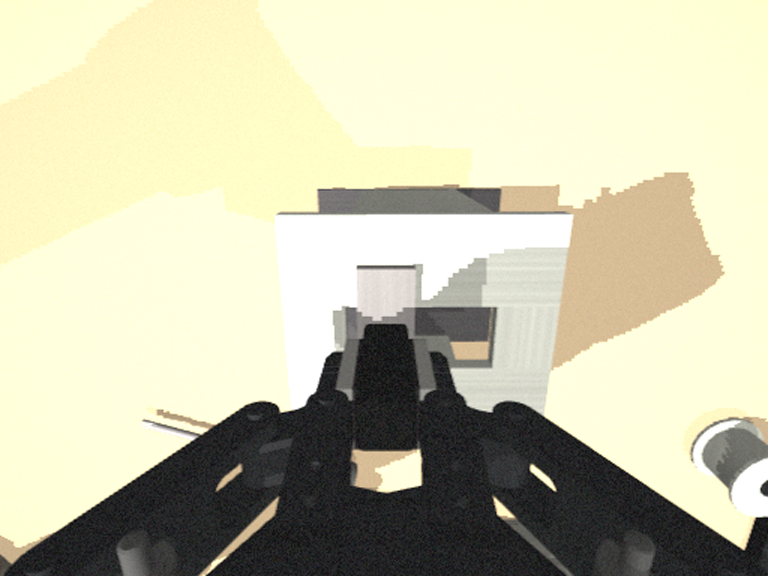

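Emit:
{"op": "play_rows", "data": {
  "plan": [
    [[0,0,0,0.001,0,0,10],[0,0,0,0.002,0,0,10],[0,0,0,0.003,0,0,10],[0,0,0,0.004,0,0,10],[0,0,0,0.0045,0,0,10],[0,0,0,0.0045,0,0,10]]
  ]
}}

```text
time_s: 23.02
tool_pos: [0.4485, 0.3134, 0.1284]
tcp_rot: [0.493, 0.507, 0.493, -0.506]
force: [-1.5, -0.7, 3.9]
gripper_width: 0.0171
```

```bash
python3 look.py 18
```

```text
t 23.02 tcp [0.4485 0.3134 0.1284] yaw -1.51 tilt 0.01 F [-1.46 -0.72  3.92] w 0.0171 q [-0.89  0.39  0.32  1.68 -0.14  1.09 -0.55]
```

The force rose from about -1.5 to +3.9 N, so the guard rests on the plate. I open and withdraw straight up.

Emit:
{"op": "play_rows", "data": {
  "plan": [
    [[0,0,0,0,0,0,20],[0,0,0,0,0,0,26],[0,0,0,0,0,0,40],[0,0,0,0,0,0,60],[0,0,0,0,0,0,85],[0,0,0,0,0,0,85],[0,0,0,0,0,0,85],[0,0,0,-0.03,0,0,85],[0,0,0,-0.1,0,0,85],[0,0,0,-0.18,0,0,85]]
  ]
}}

```text
time_s: 24.32
tool_pos: [0.4484, 0.3133, 0.2195]
tcp_rot: [-0.493, -0.506, -0.493, 0.507]
force: [0.1, 0.8, 0.6]
gripper_width: 0.0852
```

Emit:
{"op": "play_rows", "data": {
  "plan": [
    [[0,0,0,-0.08,0,0,85],[0,0,0,-0.16,0,0,85],[0,0,0,-0.2,0,0,85],[0,0,0,-0.2,0,0,85],[0,0,0,-0.2,0,0,85]]
  ]
}}

```text
time_s: 24.95
tool_pos: [0.4481, 0.3132, 0.3172]
tcp_rot: [-0.493, -0.506, -0.493, 0.507]
force: [-0.8, -0.1, 0.1]
gripper_width: 0.0854
```

```bash
python3 look.py 19 && python3 - <<'E'
from h import *
from cell import *
s,c=pickle.load(open("w19.pkl","rb"));crop(c,200,340,110,240,4,"pics/w19z.png",1.0)
W=cloud(c,s);m=(W[...,2]>0.168)&(W[...,2]<0.178);m[:,:200]=0;m[:,330:]=0;m[235:]=0
print("handle top",W[m].mean(0),m.sum(),cv2.minAreaRect(W[m][:,:2].astype(np.float32)))
c=camera("scene");crop(c,150,460,110,384,2.4,"pics/s19.png",1.5)
t=camera("top");crop(t,60,345,140,240,2.8,"pics/t19.png",1.5)
W=cloud(t);m=np.zeros((384,512),bool);m[160:210,290:325]=1;m&=(W[...,2]>0.055)&(W[...,2]<.09)
print("bail pts",W[m].mean(0),W[m].min(0),W[m].max(0),m.sum())
E
```

```text
t 24.95 tcp [0.4481 0.3132 0.3172] yaw -1.51 tilt 0.07 F [-0.85 -0.09  0.09] w 0.0854 q [-0.9   0.28  0.35  1.36 -0.1   1.52 -0.59]
handle top [0.44770644 0.31531675 0.17128049] 266 ((0.44771698117256165, 0.31506484746932983), (0.017380766570568085, 0.017843957990407944), 88.42562103271484)
bail pts [ 0.55884174 -0.26315197  0.06540028] [ 0.5555949  -0.29075204  0.05697352] [ 0.56161733 -0.23809268  0.07367024] 34
```

View pics/w19z.png

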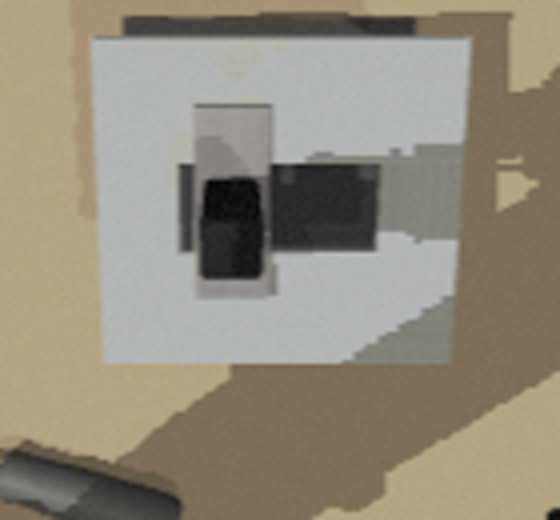

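View pics/s19.png

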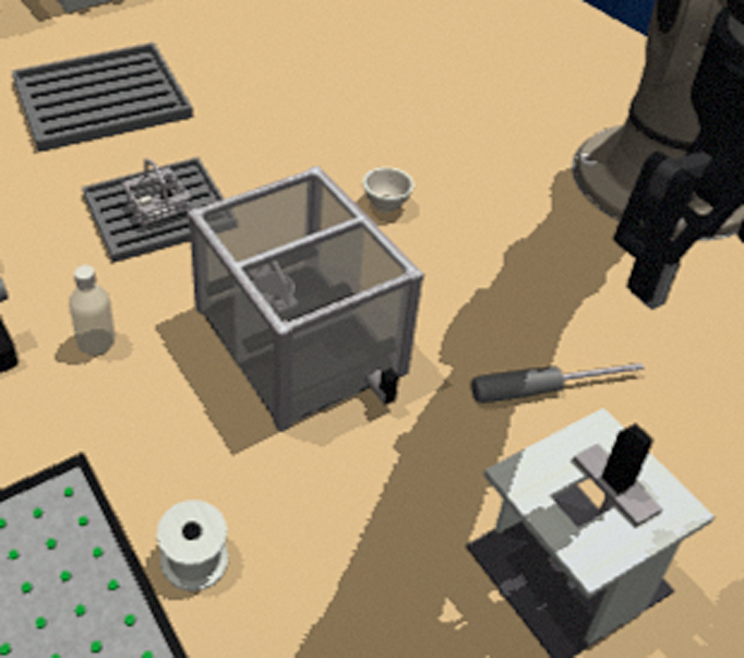

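View pics/t19.png

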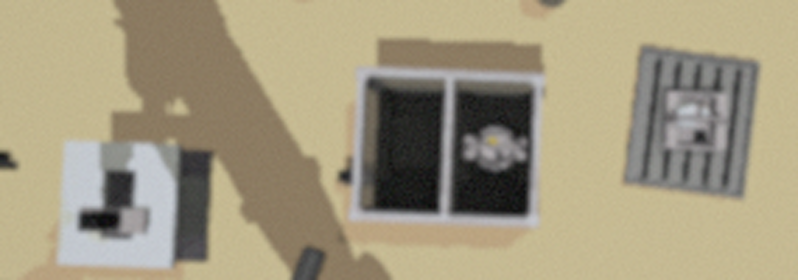

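The checks all pass: the rod hangs upright in the slot (top view (100,220)), the basket is upright in the small tray (695,120), and the gripper is clear. I hand in the job.

```bash
python3 -c "
from cell import *
print(close_job())"
```

```text
the job is handed in; nothing more can be done
None
```

I took the rod from its stand, lifted the square basket out of the tank by its bail and set it down on the smaller tray. I then unhooked it and hung the rod back in the slot. I handed the job in at about 25 s of the 69 s allowed; no verdict was reported.

Last checks before handing in:
- **Basket:** it stands upright with its bail at about (0.559, -0.263). That is within about 3 mm of the tray centre as measured from the top and wrist cameras.
- **Rod:** the handle top is at (0.448, 0.315, 0.171), so the handle centre is about 35 mm above the plate. It is about 16 mm from the slot centre and upright, with the guard on the plate.
- **Robot:** the gripper is open, about 0.15 m above the handle, and reads about 0 N.

One check disagreed. A rough scene-camera estimate put the tray centre about 10 mm away in y, because one corner was seen through the tank wall. I went with the top and wrist values, and the 30 mm tolerance covers either.

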